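# Check a bored casting with the pin gauge from its case

### The arm

A 7-joint arm with a two-finger parallel gripper is mounted at the origin on the work surface. World frame = base frame: x ahead of the robot, y to its left, z up, the work surface at z = 0. Lengths are in m, angles in rad, forces in N, time in s.
With the tool pointing down it reaches from about 0.4 to 0.85 m from the base axis. Payload 10.4 kg.
Tool frame: the origin (TCP) lies on the front face of the gripper's body, between the roots of the fingers; the fingertips stand 70 mm ahead of it and the grasp point (between the pads) lies 51 mm ahead of it; y points along the fingers, z is the direction in which the jaws open and shut, and the axes are right-handed (so a half turn about y gives the same grasp; the last joint's range is limited). The gripper opens to 87 mm and grips with 3 to 60 N. Pads are 19 mm wide; open, the fingers measure 117 mm over their backs; the gripper's body (75 mm by 190 mm) begins 51 mm behind the grasp point.
Start: joints at [-1.326, 0.332, -0.065, 1.46, 0.022, 1.35, -0.088], TCP at [0.165, 0.603, 0.292] pointing down, gripper open.
Joint ranges: [-2.6, 2.6], [-0.5, 2.12], [-1.47, 1.34], [0.16, 2.42], [-1.27, 4.41], [0.06, 2.06], [-2.6, 2.6]. Speed limits (rad/s): [2.22, 2.22, 2.79, 2.79, 3.14, 3.14, 3.14].

### API

Orientations are given as a unit quaternion [x, y, z, w].
In Python, from bench import * gives the robot as it stands. The module is installed in compiled form; this text tells all that it offers.
- The arm moves only by the shell command python3 -m pendant 'ROWS' [FORCE]. ROWS is JSON, a list of rows, each an object with "dp": the shift along the world's x, y, z in mm, a list of three; "angular": the turn, a rotation vector about the world's x, y, z in degrees, a list of three; "jaw": the closure in counts, from 0 (fully open) to 255 (shut). A call has 1 to 12 rows; each row shifts and turns the commanded pose from where the row before left it; what a row does not reach is not made up. A row lasts 1/10 s, in which the tool goes at most 50 mm and 8.59 degrees, less where a joint would pass 70% of its speed; a pose out of reach is approached as far as the arm can. A call is refused whole if a number of a shift passes 50 or a number of a turn 8.59, either way. A call with a gripper value outside its range is refused whole. The fingers move at their own pace and stop on an object; FORCE is the grip in N (left out, the last holds). Time passes only in rows, so rows that do not move let the fingers close. It gives the time, the measured TCP pose, the force and the opening at its end, in the units of the state.
- read_state(): the state, without advancing time (a new reading comes with each control period).
- camera(name): name is "scene" or "side" or "wrist"; returns (picture, depth): 480x640x3 uint8, red, green, blue; 480x640 float32, m along the optical axis (not along the pixel's ray), 0 where there is no reading.
- get_calibration(name): a dict with "K" (3x3 intrinsics, pixels), "extrinsics" (4x4, takes a point from world to camera coordinates). Camera axes: x right, y up, looking along -z (the intrinsics and any distortion apply to the point x, -y, -z); pixel columns grow to the right and rows downward; lengths in m; the calibration is good to about 2 mm. A picture is of the moment at which its call begins: read the wrist's pose just before it. get_calibration takes no time and is no camera call; for the wrist camera it gives the pose at the moment of the call.
- close_job(): hands the job in, once; it reports no verdict.
The state is a dict: "time": time; "joint_positions": joint angles; "joint_vel": joint speeds; "joint_torque": joint torques, N m; "ee_pos": TCP position; "eef_rot": TCP orientation; "ft_force": force on the tool from outside, world axes, zero at the start; "torque": the same for the moment, N m; "width": finger opening in m.
Only numpy, scipy, OpenCV 4.12 (cv2) and the standard library are available. Lean on these libraries where they do the work, as an engineer would, in place of code of your own. Each camera call takes 0.05 s, during which the arm holds its last target.

### The job

Check the bore of the green casting with the pin gauge kept in the wooden case: lift the loose lid off by its knob and set it down flat on the bench, clear of the case. Take the gauge out by its steel shank, lay it in the two V saddles of the rest with its red handle in the yellow saddle, and let go; then take it again by the handle and push the shank into the bore until the handle's shoulder is fully home against the casting's face, and leave it there. Do not drop the lid or the gauge, and leave the oil bottle, the round stock and the drilled steel block where they are.

Things in the scene. Friction and masses are not known exactly. Their poses are not given: they have to be found in the camera images.
- gauge_case: Fixed wooden case 180 (x) x 110 (y) mm, origin at centre of underside. Decks 44 mm high carry the lid inside a 6 mm wide lip 51 mm high. The gauge lies along x, tip to +x, axis 30 mm above the bench: handle sunk in a close pocket (x -80 to -8 mm), tip in another (x 50 to 80). From x = -8 to 50 an open finger channel, floor 4 mm high, crosses the full width and bares the shank.
- case_lid: Loose light wood lid 160 (x) x 90 (y) x 8 mm, about 0.12 kg, with a round black knob at its centre: 30 mm across from 20 to 36 mm above the lid's underside, top at 40 mm, on an 18 mm neck. Origin at the centre of the underside, z up. It starts on the case, underside 44 mm above the bench.
- pin_gauge: Round pin gauge, about 0.12 kg. Origin on its axis at the shoulder between handle and shank, near the centre of mass; +x points to the tip. Red handle 24 mm diameter, x -75 to 0 mm; steel shank 14 mm diameter, x 0 to 80 mm, last 8 mm tapering to 7 mm. Starts lying in the case under the lid, shoulder at about x = -3 mm of the case, pointing as the case's x.
- v_rest: Fixed set-down rest: dark steel base 170 (x) x 70 (y) x 12 mm with two upright 90 degree V saddles, each 12 mm long in x, about 45 mm wide: a yellow one for the handle at x = -64 mm (V tips 58 mm high), an aluminium one for the shank at x = +55 mm (65 mm high). Origin at the centre of the underside.
- rest_seat (a point): Where the gauge's origin (its shoulder) comes to lie in the rest: above the rest's origin, 55 mm above the bench. Axes as the rest; the gauge lies along x, level, tip to +x.
- casting: Fixed green cast housing, 90 mm deep (x from -90 to 0), 100 mm wide (y), 85 mm high, with bolted feet 18 mm high at its sides (160 mm wide over all). Origin on the bench under its +x face, in which the bore opens; the bore runs level, right through, along x.
- bore_mouth (a point): Centre of the bore's mouth, in the casting's +x face, 55 mm above the bench. +x points out of the bore, square to the face; the gauge goes in along -x. Bore 16 mm diameter, 90 mm deep, edge chamfered 2.5 mm; a bare steel ring marks it, and a bare steel strip the edge above it on top.
- oil_bottle: White oil bottle with red cap, 56 mm diameter, 130 mm high, loose; origin at the centre of its underside. Leave alone.
- round_stock: Upright dark steel round, 54 mm diameter, 90 mm high, loose; origin at the centre of its underside. Leave alone.
- hole_block: Steel block with three holes, 40 (x) x 100 (y) x 30 mm high, loose; origin at the centre of its underside. Leave alone.
There are look-alikes about, which are no part of the job. Of the things that look like the gauge_case, take the one that is farthest from the robot's base at the start. Of the things that look like the case_lid, the largest one is meant.

How it is judged:
On the way, in this order (a step that is already met when the one before it is completed fails the run):
1. the lid lies flat on the bench, clear of the case, released (height (world z) of case_lid below 0.006 m and angle between case_lid's own z axis and vertical below 0.08 rad and horizontal distance between case_lid and gauge_case above 0.11 m and contact force between the fingers and case_lid below 0.2 N and linear speed of case_lid below 0.03 m/s), for 0.2 s.
2. the gauge lies in both V saddles of the rest, handle in the yellow one, released (x of pin_gauge in the frame of rest_seat between -0.02 and 0.02 m and y of pin_gauge in the frame of rest_seat between -0.008 and 0.008 m and z of pin_gauge in the frame of rest_seat between -0.007 and 0.007 m and angle between the x axis of pin_gauge and the x axis of rest_seat, either way round below 0.1 rad and contact force between the fingers and pin_gauge below 0.2 N and linear speed of pin_gauge below 0.03 m/s), for 0.2 s.
At the end, for the whole second after the job is handed in: Gauge in the bore: shoulder within 4 mm of the casting's face and of the bore's centre, within 0.06 rad of its axis, released, at rest. Lid flat on the bench (underside below 6 mm, tilt under 0.08 rad), its centre over 110 mm from the case's centre, released, at rest (all of step 1 and x of pin_gauge in the frame of bore_mouth between -0.004 and 0.004 m and y of pin_gauge in the frame of bore_mouth between -0.004 and 0.004 m and z of pin_gauge in the frame of bore_mouth between -0.004 and 0.004 m and angle between the x axis of pin_gauge and the x axis of bore_mouth, either way round below 0.06 rad and contact force between the fingers and pin_gauge below 0.2 N and linear speed of pin_gauge below 0.02 m/s); the robot touches nothing.
It fails at once if the oil bottle is moved by more than 25 mm (distance of oil_bottle from where it was at the start of the episode above 0.025 m).
It fails at once if the round stock is moved by more than 25 mm (distance of round_stock from where it was at the start of the episode above 0.025 m).
It fails at once if the hole block is moved by more than 25 mm (distance of hole_block from where it was at the start of the episode above 0.025 m).
It fails at once if the lid is dropped: out of the fingers more than 25 mm above the bench beside the case, or more than 25 mm above its seat (contact force between the fingers and case_lid below 0.01 N and (height (world z) of case_lid above 0.07 m or (height (world z) of case_lid above 0.025 m and horizontal distance between case_lid and gauge_case above 0.1 m))).
It fails at once if the gauge is dropped: out of the fingers more than 25 mm above the height of rest and bore (contact force between the fingers and pin_gauge below 0.01 N and height (world z) of pin_gauge above 0.08 m).
It also fails if it takes over 67 s, if anything falls off the work surface, if the arm or the gripper's body presses on something with over 40 N, if the wrist force passes 120 N, or if a joint passes its speed limit or range.

## Working session

There is one attempt and no reset: what is moved stays moved. The work goes in short steps, Python scripts to look and compute and a shell command to move; the robot and the scene stay as the last step left them, time stands still between calls to the robot, and variables do not carry over. Pictures are saved under pics/ and viewed, and the job is handed in when it is done.

```bash
mkdir -p pics; ls; cat > h.py <<'E'
from bench import *
import numpy as np, cv2
def grab(name,tag):
    cal=get_calibration(name); im,d=camera(name)
    np.savez(f'{tag}.npz',im=im,d=d,K=cal['K'],E=cal['extrinsics'])
    cv2.imwrite(f'pics/{tag}.png',im[:,:,::-1]); return load(tag)
def load(tag):
    z=np.load(f'{tag}.npz'); return z['im'],z['d'],z['K'],z['E']
def cloud(d,K,E):
    v,u=np.mgrid[:d.shape[0],:d.shape[1]]
    x=(u-K[0,2])/K[0,0]*d; y=(v-K[1,2])/K[1,1]*d
    P=np.stack([x,-y,-d,np.ones_like(d)],-1)
    return (P@np.linalg.inv(E).T)[...,:3]
E
python3 - <<'E'
from h import *
s=read_state()
for k,v in s.items(): print(k,np.round(v,4))
for n in ('scene','side','wrist'):
    im,d,K,E=grab(n,n+'0'); print(n,K.tolist(),np.round(np.linalg.inv(E),3).tolist(),get_calibration(n).keys())
E
```

```text
pics
time 0.0
joint_positions [-1.3256  0.3328 -0.0647  1.4609  0.0216  1.3499 -0.0885]
joint_vel [-0.0009  0.0021 -0.0005 -0.0008 -0.001  -0.0005 -0.0009]
joint_torque [-5.00000e-04 -6.23260e+01  2.41000e-02 -3.89901e+01 -6.15000e-02
  3.99000e-02  1.00000e-04]
ee_pos [0.1653 0.6024 0.2915]
eef_rot [ 0.7013 -0.0944  0.0944 -0.7003]
ft_force [0.1141 0.189  0.306 ]
torque [-0.0698  0.0051 -0.0239]
width 0.0867
scene [[600.9205588520723, 0.0, 313.2749673110896], [0.0, 600.9205588520723, 245.55520354290817], [0.0, 0.0, 1.0]] [[0.829, -0.375, 0.415, 1.009], [0.559, 0.586, -0.587, -0.681], [-0.023, 0.719, 0.695, 0.963], [0.0, 0.0, 0.0, 1.0]] dict_keys(['K', 'extrinsics'])
side [[464.26964035395133, 0.0, 314.73869593218], [0.0, 464.26964035395133, 244.5296121241466], [0.0, 0.0, 1.0]] [[0.961, 0.166, -0.221, 0.231], [-0.276, 0.62, -0.735, -0.808], [0.015, 0.767, 0.641, 0.859], [0.0, 0.0, 0.0, 1.0]] dict_keys(['K', 'extrinsics'])
wrist [[420.49543859433135, 0.0, 319.2810453119027], [0.0, 420.49543859433135, 243.39493353638002], [0.0, 0.0, 1.0]] [[0.264, -0.927, -0.268, 0.093], [0.964, 0.253, 0.075, 0.623], [-0.001, -0.278, 0.961, 0.383], [0.0, 0.0, 0.0, 1.0]] dict_keys(['K', 'extrinsics'])
```

View pics/scene0.png

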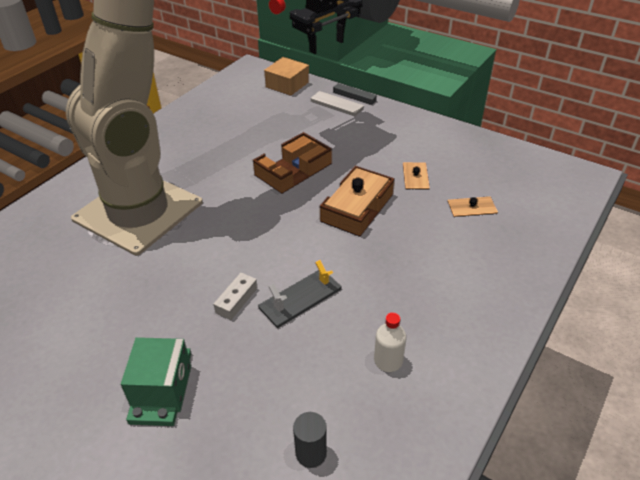

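View pics/side0.png

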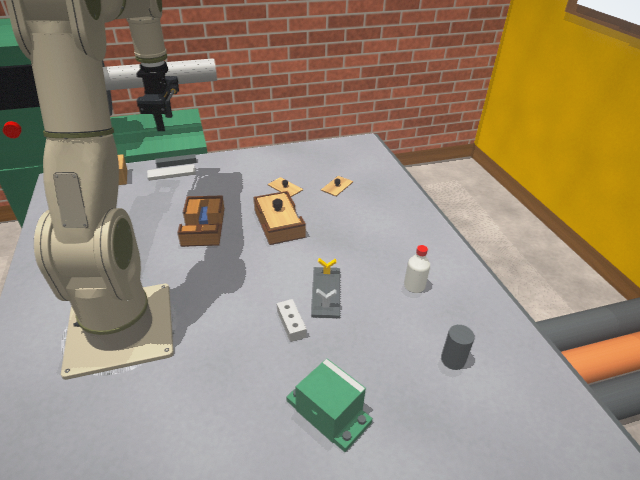

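View pics/wrist0.png

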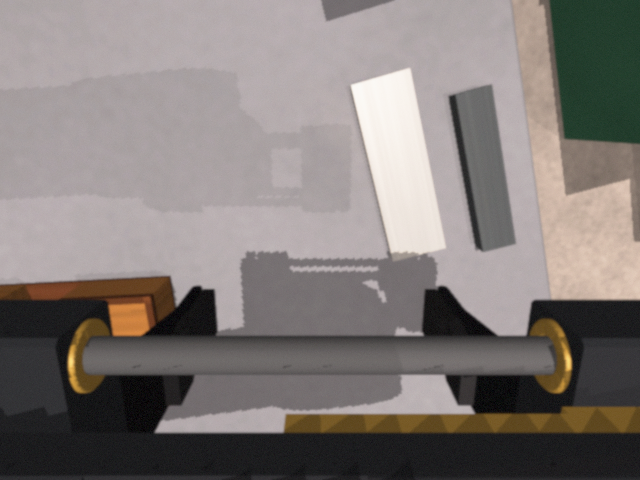

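The scene picture shows two cases: an open one at (293,160) holding a blue-handled thing, and one with a lid on at (357,200). There are three lids: on the case at (357,190), and small ones at (417,175) and (472,206). The rest is at (300,292), yellow saddle at (323,272). The casting is at (157,378) with its bore ring at (181,370). Next I measure them.

```bash
cat > m.py <<'E'
from h import *
def rect(p): 
    (c,s,a)=cv2.minAreaRect((p[:,:2]*1000).astype(np.float32)); return np.round(c,1),np.round(s,1),round(a,1)
for n in ('scene','side'):
    im,d,K,E=load(n+'0'); P=cloud(d,K,E); hsv=cv2.cvtColor(im,cv2.COLOR_RGB2HSV)
    ok=(d>0)&(P[...,0]>-.3)&(P[...,0]<1.1)&(abs(P[...,1])<.9)&(P[...,2]<.2)
    b=ok&(abs(P[...,2])<.01); print(n,'bench z',np.median(P[b][:,2]))
    m=(ok&(P[...,2]>.004)).astype(np.uint8)
    N,L,S,C=cv2.connectedComponentsWithStats(m,connectivity=4)
    for i in range(1,N):
        if S[i,4]<150: continue
        q=P[L==i]; col=np.median(im[L==i],0)
        print(i,S[i].tolist(),'rect',*rect(q),'zmax',np.round(np.percentile(q[:,2],99),3),col, 'range',round(np.hypot(*np.median(q[:,:2],0)),3))
E
python3 m.py
```

```text
scene bench z 0.0005173425513640417
3 [262, 57, 48, 39, 1235] rect [-82.7 699.8] [178.9 120. ] 1.6 zmax 0.066 [94. 69. 46.] range 0.676
167 [333, 83, 44, 21, 447] rect [163.4 749.6] [ 53.7 167. ] 81.8 zmax 0.026 [80. 80. 79.] range 0.762
232 [311, 89, 53, 27, 602] rect [146.5 684.3] [ 76.2 179. ] 85.8 zmax 0.018 [204. 193. 184.] range 0.694
1141 [253, 131, 80, 62, 2610] rect [206.3 374.1] [233.6 173.3] 77.4 zmax 0.054 [77. 50. 29.] range 0.423
1443 [70, 145, 134, 110, 7655] rect [-64.3  29.3] [297.1 446. ] 66.6 zmax 0.198 [93. 83. 71.] range 0.075
1780 [403, 161, 27, 29, 512] rect [513.5 493.1] [ 62.7 118.4] 30.7 zmax 0.029 [215. 160. 108.] range 0.709
1818 [320, 163, 75, 73, 3174] rect [433.4 332.4] [145.3 252.2] 3.8 zmax 0.084 [112.  81.  58.] range 0.541
2490 [448, 196, 50, 21, 552] rect [687.2 452.5] [110.2  66.1] 39.1 zmax 0.028 [208. 156. 105.] range 0.821
3926 [257, 260, 85, 68, 2355] rect [486.2 -11.3] [172.2 107.5] 72.0 zmax 0.063 [91. 91. 89.] range 0.505
4267 [214, 273, 44, 47, 1076] rect [390.7 -80.4] [ 44.1 128.5] 5.1 zmax 0.034 [191.  180.5 172. ] range 0.41
5049 [373, 
[... 910 characters left out ...]
 344.4] [189.2 111.7] 78.2 zmax 0.053 [105.  77.  54.] range 0.416
430 [404, 245, 26, 48, 865] rect [755.6 -20.5] [140.5  57. ] 54.7 zmax 0.131 [165. 162. 153.] range 0.725
431 [51, 246, 122, 133, 9400] rect [ 1.1 72.2] [233.8 380.3] 0.0 zmax 0.198 [124. 118. 101.] range 0.064
480 [311, 258, 29, 61, 1460] rect [507.3   3.4] [218.4  69.3] 71.8 zmax 0.063 [116. 120. 119.] range 0.5
637 [277, 299, 29, 42, 746] rect [393.2 -81.8] [ 48.7 126.6] 4.6 zmax 0.033 [224. 222. 217.] range 0.403
704 [440, 325, 34, 44, 1069] rect [ 713.4 -290.3] [56.  53.1] 37.9 zmax 0.093 [75. 77. 78.] range 0.765
794 [286, 358, 86, 94, 4431] rect [ 409.7 -335.5] [ 92.2 158.1] 30.7 zmax 0.088 [ 93. 162. 122.] range 0.543
```

```bash
python3 - <<'E'
import cv2,numpy as np
a=cv2.imread('pics/scene0.png');b=cv2.imread('pics/side0.png')
x=cv2.resize(a[120:340,230:510],None,fx=2.7,fy=2.7,interpolation=cv2.INTER_CUBIC)
cv2.imwrite('pics/crop1.png',x)
x=cv2.resize(b[160:350,170:370],None,fx=3,fy=3,interpolation=cv2.INTER_CUBIC)
cv2.imwrite('pics/crop2.png',x)
E
```

```text
(no output)
```

View pics/crop1.png

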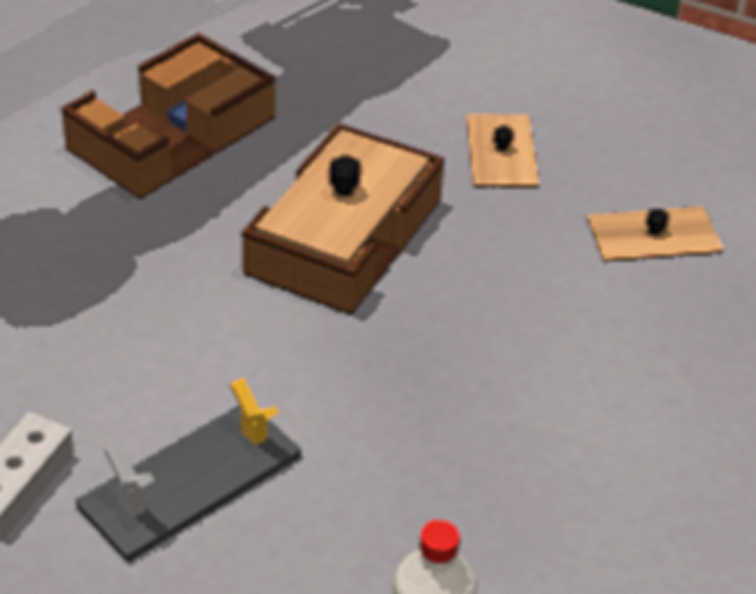

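View pics/crop2.png

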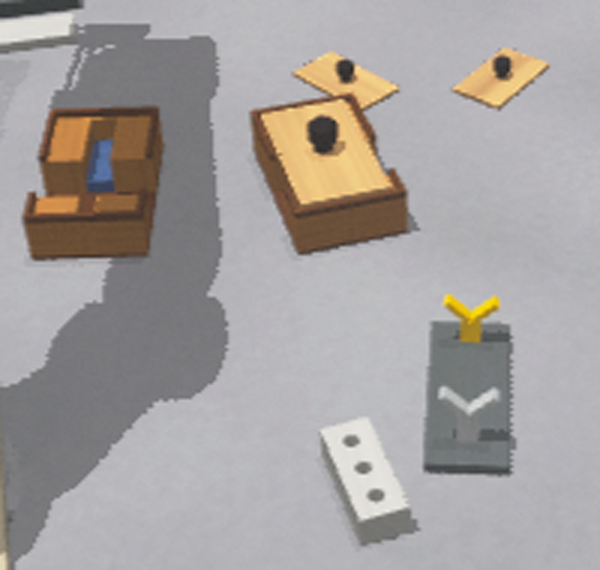

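The lidded case at scene px (357,200) is the farther one (range 0.54 against 0.42 m), and its lid is much the largest. The crop confirms both, so this is the case and lid to use. The finger-channel gap is nearer the -y end, so the tip should point to -y. Next I fit the poses.

```bash
cat > m2.py <<'E'
from h import *
def rect(p): 
    (c,s,a)=cv2.minAreaRect((p[:,:2]*1000).astype(np.float32)); return np.round(c,1),np.round(s,1),round(a,1),len(p)
def big(m):
    N,L,S,C=cv2.connectedComponentsWithStats(m.astype(np.uint8)); return L==1+np.argmax(S[1:,4])
A={}
for n in ('scene','side'):
    im,d,K,E=load(n+'0'); P=cloud(d,K,E); hsv=cv2.cvtColor(im,cv2.COLOR_RGB2HSV); x,y,z=P[...,0],P[...,1],P[...,2]
    ok=d>0
    R=lambda x0,x1,y0,y1,z0,z1:ok&(x>x0)&(x<x1)&(y>y0)&(y<y1)&(z>z0)&(z<z1)
    print(n)
    lid=big(R(.3,.6,.15,.45,.047,.058)&(hsv[...,2]>130)); print('lid',*rect(P[lid]),np.median(z[lid]))
    case=R(.3,.6,.15,.45,.045,.058); case=big(case); print('case top',*rect(P[case]))
    kn=R(.3,.6,.15,.45,.066,.1)&(hsv[...,2]<80); print('knob',*rect(P[kn]),P[kn].mean(0),z[kn].max())
    base=R(.35,.62,-.15,.13,.007,.018)&(hsv[...,1]<60); base=big(base); print('restbase',*rect(P[base]),np.median(z[base]))
    ye=R(.35,.65,-.15,.2,.02,.08)&(hsv[...,1]>150); print('yellow',*rect(P[ye]),np.percentile(z[ye],[1,50,99]), P[ye].mean(0))
    al=R(.35,.65,-.15,.2,.03,.08)&(hsv[...,1]<80); print('alu',*rect(P[al]),np.percentile(z[al],[1,50,99]), P[al].mean(0))
    c=R(.25,.6,-.5,-.2,.078,.095); print('casttop',*rect(P[c]),np.median(z[c]))
    st=c&(hsv[...,1]<60); print('strip',*rect(P[big(st)]),P[big(st)].mean(0))
    al2=R(.25,.6,-.5,-.2,.02,.078)&(hsv[...,1]<50); print('ring',*rect(P[al2]),P[al2].mean(0))
E
python3 m2.py
```

```text
scene
lid [447.4 303.8] [ 94.1 167. ] 3.0 1440 0.0524952540181724
case top [450.  303.4] [114.7 188.9] 3.0 2019
knob [449.7 300. ] [24.1 23.9] 27.7 114 [0.45173171 0.29717218 0.0789708 ] 0.08846419216730161
restbase [501.8 -16.4] [172.3  74.5] 72.1 1845 0.01240717045675055
yellow [522.9  43.2] [14.2 45.4] 70.4 148 [0.02043412 0.04385957 0.05938837] [0.52086333 0.04298417 0.04204991]
alu [440.1 -88.2] [138.4 101.6] 5.7 589 [0.03002933 0.03205934 0.06523389] [ 0.41959903 -0.08718229  0.03761953]
casttop [ 409.7 -334.2] [ 92.5 104.7] 30.7 2569 0.08561498310799798
strip [ 440.9 -314.9] [ 17.4 100.9] 30.4 406 [ 0.44225972 -0.31674088  0.08579874]
ring [ 435.2 -331.9] [160.4  74.7] 87.4 287 [ 0.44323284 -0.35319468  0.04157931]
side
lid [446.1 304.9] [ 94.4 179.9] 2.8 880 0.051883615267599936
case top [448.8 302.8] [111.2 189.7] 2.8 1200
knob [446.8 299.7] [26.5 23.4] 76.9 73 [0.44627514 0.29546154 0.07864875] 0.08848332068481235
restbase [500.3 -17.3] [174.6  69.4] 71.6 1118 0.011987274748973265
yellow [520.7  44. ] [17.  44.5] 73.5 108 [0.02056666 0.04485711 0.05862964] [0.52052105 0.04192118 0.04265437]
alu [446.4 -56.9] [217.3 104.3] 36.6 392 [0.03002212 0.03195625 0.06540926] [ 0.42475174 -0.0878252   0.03864609]
casttop [ 409.4 -334.7] [ 91.8 101.9] 30.8 2310 0.08507190029151651
strip [ 441.9 -315.4] [ 16.1 100.5] 30.7 299 [ 0.44234345 -0.31616882  0.08544456]
ring [ 396.7 -354.6] [ 77.  152.6] 60.5 135 [ 0.43123336 -0.38335821  0.02673424]
```

```bash
cat > st.py <<'E'
from h import *
from scipy.spatial.transform import Rotation as R
def show():
    s=read_state(); M=R.from_quat(s['eef_rot']).as_matrix()
    g=s['ee_pos']+.051*M[:,1]
    a=np.degrees(np.arctan2(M[1,2],M[0,2]))
    print('t',round(s['time'],2),'tcp',np.round(s['ee_pos']*1000 if isinstance(s['ee_pos'],np.ndarray) else np.array(s['ee_pos'])*1000,1),'grasp',np.round(g*1000,1),'jawyaw',round(a,2),'appr',np.round(M[:,1],4),'w',round(s['width']*1000,1),'F',np.round(s['ft_force'],1),'j',np.round(s['joint_positions'],2))
if __name__=='__main__': show()
E
python3 st.py
```

```text
t 0.15 tcp [165.3 602.5 291.6] grasp [165.3 602.5 240.6] jawyaw 74.66 appr [-3.e-04 -1.e-03 -1.e+00] w 87.0 F [ 1.  -0.5  0.3] j [-1.33  0.33 -0.06  1.46  0.02  1.35 -0.09]
```

```bash
python3 -m pendant '[{"dp":[23,-25,-8],"angular":[0,0,-6],"jaw":0},{"dp":[24,-25,-8],"angular":[0,0,-6],"jaw":0},{"dp":[23,-25,-8],"angular":[0,0,-6],"jaw":0},{"dp":[24,-25,-8],"angular":[0,0,-6],"jaw":0},{"dp":[23,-25,-8],"angular":[0,0,-6],"jaw":0},{"dp":[24,-25,-8],"angular":[0,0,-6],"jaw":0},{"dp":[23,-25,-8],"angular":[0,0,-6],"jaw":0},{"dp":[24,-25,-8],"angular":[0,0,-6],"jaw":0},{"dp":[23,-25,-8],"angular":[0,0,-6],"jaw":0},{"dp":[24,-25,-8],"angular":[0,0,-6],"jaw":0},{"dp":[24,-25,-8],"angular":[0,0,-6],"jaw":0},{"dp":[24,-25,-8],"angular":[0,0,-6],"jaw":0}]' 15; python3 st.py; python3 -c "
from h import *
im,d,K,E=grab('wrist','w1'); P=cloud(d,K,E); grab('scene','s1')
x,y,z=P[...,0],P[...,1],P[...,2]
m=(d>0)&(abs(z-.084)<.008)&(abs(x-.45)<.06)&(abs(y-.3)<.06)
print(m.sum(),P[m].min(0),P[m].max(0))
"; python3 st.py
```

```text
time: 1.35
ee_pos: [0.4491, 0.3016, 0.1959]
eef_rot: [-0.51, 0.489, -0.489, 0.51]
ft_force: [0.9, 0.2, -0.5]
width: 0.0871
t 1.35 tcp [449.1 301.6 195.9] grasp [449.1 301.6 144.9] jawyaw 2.41 appr [ 0.  0. -1.] w 87.1 F [ 0.9  0.2 -0.5] j [-0.95  0.22  0.31  1.82 -0.08  1.11 -0.57]
2418 [0.43395233 0.28887985 0.07605829] [0.46296276 0.31886617 0.08597941]
t 1.45 tcp [451.2 298.  195.2] grasp [451.2 297.8 144.2] jawyaw 2.06 appr [ 2.0e-04 -2.8e-03 -1.0e+00] w 87.2 F [ 0.5 -1.2  1.1] j [-0.94  0.23  0.31  1.82 -0.07  1.11 -0.57]
```

View pics/w1.png

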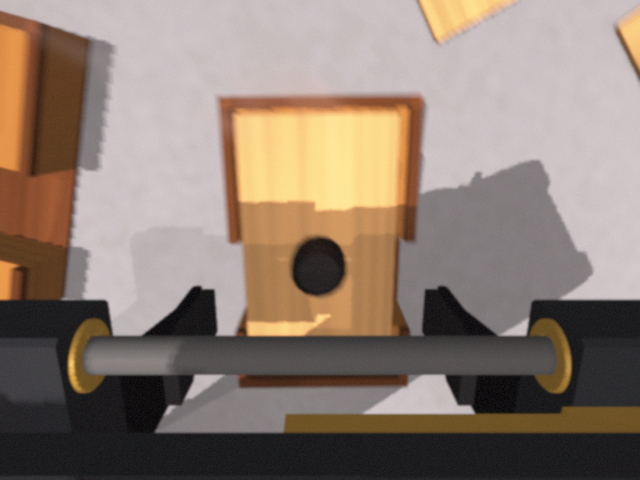

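The wrist view shows the knob at (318,265), between the jaws, on the big lid. It measures (448.5, 303.9), which agrees with the lid fit. Going down in two stages.

```bash
python3 -m pendant '[{"dp":[-2,3,-15],"angular":[0,0,1],"jaw":0},{"dp":[-1,3,-15],"angular":[0,0,0],"jaw":0},{"dp":[0,0,-10],"angular":[0,0,0],"jaw":0},{"dp":[0,0,0],"angular":[0,0,0],"jaw":0},{"dp":[0,0,0],"angular":[0,0,0],"jaw":0}]'; python3 st.py; python3 -c "
from h import *
im,d,K,E=grab('wrist','w2'); P=cloud(d,K,E)
x,y,z=P[...,0],P[...,1],P[...,2]
m=(d>0)&(abs(z-.084)<.006)&(abs(x-.45)<.06)&(abs(y-.3)<.06)
print(m.sum(),P[m].min(0),P[m].max(0))
"; python3 st.py
```

```text
time: 1.95
ee_pos: [0.4454, 0.3088, 0.1566]
eef_rot: [-0.516, 0.484, -0.484, 0.516]
ft_force: [-0.7, 0.3, -0.5]
width: 0.0868
t 1.95 tcp [445.4 308.8 156.6] grasp [445.4 308.8 105.6] jawyaw 3.67 appr [ 1.e-04 -1.e-04 -1.e+00] w 86.8 F [-0.7  0.3 -0.5] j [-0.95  0.27  0.29  1.85 -0.09  1.03 -0.55]
3394 [0.39335707 0.29261152 0.07804151] [0.49802854 0.32334093 0.08999421]
t 2.0 tcp [445.6 308.9 156.9] grasp [445.6 308.9 105.9] jawyaw 3.67 appr [ 6.e-04  4.e-04 -1.e+00] w 87.2 F [0.3 0.  0.9] j [-0.95  0.27  0.29  1.85 -0.09  1.03 -0.55]
```

```bash
python3 -c "
from h import *
im,d,K,E=load('w2'); P=cloud(d,K,E)
x,y,z=P[...,0],P[...,1],P[...,2]
for lo,hi in ((.078,.082),(.082,.09)):
  m=(d>0)&(z>lo)&(z<hi)&(abs(x-.448)<.025)&(abs(y-.305)<.03)
  print(m.sum(),P[m].min(0),P[m].max(0),P[m].mean(0))
m=(d>0)&(abs(z-.052)<.005)&(abs(x-.45)<.1)&(im[...,2]>60)
print(cv2.minAreaRect((P[m][:,:2]*1000).astype(np.float32)))
im,d,K,E=load('s1'); P=cloud(d,K,E);x,y,z=P[...,0],P[...,1],P[...,2]
"
```

```text
916 [0.43361237 0.29261152 0.07804151] [0.4629209  0.31898466 0.08199999] [0.44783716 0.31006136 0.08048907]
2093 [0.43560641 0.29448579 0.08200274] [0.46096716 0.31715775 0.08544732] [0.44807501 0.30530768 0.08332087]
((450.1981506347656, 305.154296875), (110.50442504882812, 175.18896484375), 3.314027786254883)
```

View pics/w2.png

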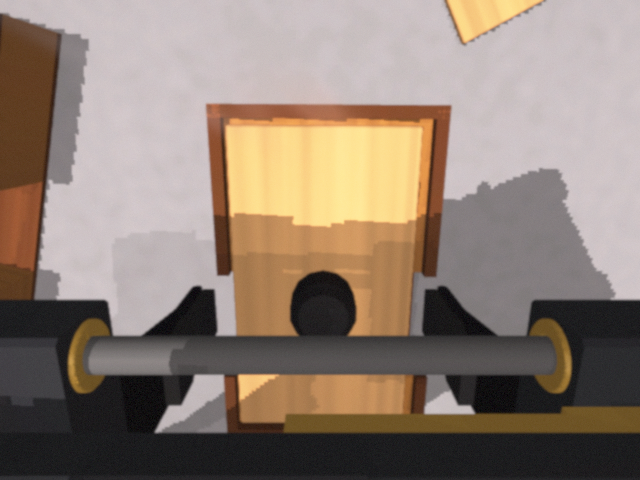

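The knob is at (323,305), centred near (448, 304.5). I correct by (+2.5, -4.5), go down 31 mm and close.

```bash
python3 -m pendant '[{"dp":[2.5,-4.5,-10],"angular":[0,0,0],"jaw":0},{"dp":[0,0,-11],"angular":[0,0,0],"jaw":0},{"dp":[0,0,-10],"angular":[0,0,0],"jaw":0},{"dp":[0,0,0],"angular":[0,0,0],"jaw":0},{"dp":[0,0,0],"angular":[0,0,0],"jaw":255},{"dp":[0,0,0],"angular":[0,0,0],"jaw":255},{"dp":[0,0,0],"angular":[0,0,0],"jaw":255},{"dp":[0,0,0],"angular":[0,0,0],"jaw":255},{"dp":[0,0,0],"angular":[0,0,0],"jaw":255},{"dp":[0,0,0],"angular":[0,0,0],"jaw":255}]' 20; python3 st.py
```

```text
time: 3.0
ee_pos: [0.4479, 0.3043, 0.1254]
eef_rot: [-0.516, 0.484, -0.484, 0.516]
ft_force: [-0.2, -1.1, 1.3]
width: 0.0467
t 3.0 tcp [447.9 304.3 125.4] grasp [447.9 304.3  74.4] jawyaw 3.65 appr [ 2.e-04  2.e-04 -1.e+00] w 46.7 F [-0.2 -1.1  1.3] j [-0.93  0.31  0.29  1.88 -0.11  0.96 -0.53]
```

Still closing.

```bash
python3 -m pendant '[{"dp":[0,0,0],"angular":[0,0,0],"jaw":255},{"dp":[0,0,0],"angular":[0,0,0],"jaw":255},{"dp":[0,0,0],"angular":[0,0,0],"jaw":255},{"dp":[0,0,0],"angular":[0,0,0],"jaw":255},{"dp":[0,0,0],"angular":[0,0,0],"jaw":255}]' 20; python3 st.py;  python3 -m pendant '[{"dp":[0,0,0],"angular":[0,0,0],"jaw":255},{"dp":[0,0,10],"angular":[0,0,0],"jaw":255},{"dp":[0,0,15],"angular":[0,0,0],"jaw":255},{"dp":[0,0,15],"angular":[0,0,0],"jaw":255},{"dp":[0,0,0],"angular":[0,0,0],"jaw":255}]'; python3 st.py; python3 -c "
from h import *
grab('wrist','w3')"
```

```text
time: 3.5
ee_pos: [0.4478, 0.3042, 0.1253]
eef_rot: [0.516, -0.484, 0.484, -0.516]
ft_force: [0.6, 0.3, 0.3]
width: 0.0291
t 3.5 tcp [447.8 304.2 125.3] grasp [447.8 304.2  74.3] jawyaw 3.65 appr [-0. -0. -1.] w 29.1 F [0.6 0.3 0.3] j [-0.93  0.31  0.29  1.88 -0.11  0.96 -0.53]
time: 4.0
ee_pos: [0.4488, 0.3049, 0.1676]
eef_rot: [-0.514, 0.484, -0.484, 0.517]
ft_force: [0.1, 0.2, -1.8]
width: 0.029
t 4.0 tcp [448.8 304.9 167.6] grasp [448.9 305.  116.6] jawyaw 3.65 appr [ 0.0027  0.0025 -1.    ] w 29.0 F [ 0.1  0.2 -1.8] j [-0.94  0.26  0.3   1.85 -0.09  1.05 -0.55]
```

View pics/w3.png

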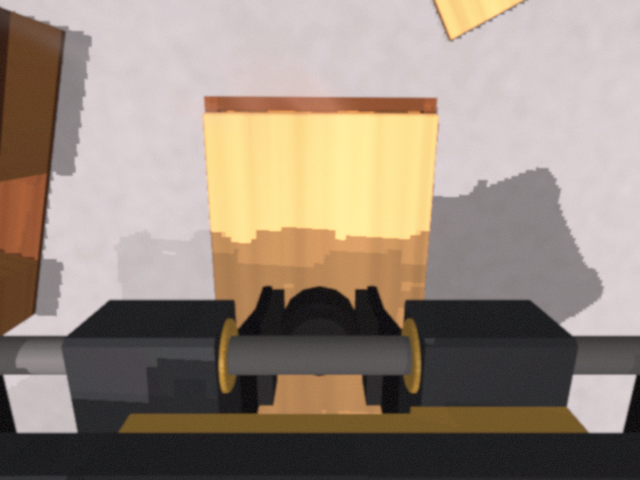

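The lid is held level at knob width 29 mm, 35 mm clear of the lip. I carry it to about (630, 250).

```bash
python3 -m pendant '[{"dp":[15,-5,5],"angular":[0,0,0],"jaw":255},{"dp":[25,-8,0],"angular":[0,0,0],"jaw":255},{"dp":[30,-9,0],"angular":[0,0,0],"jaw":255},{"dp":[30,-9,0],"angular":[0,0,0],"jaw":255},{"dp":[30,-9,0],"angular":[0,0,0],"jaw":255},{"dp":[30,-9,-10],"angular":[0,0,0],"jaw":255},{"dp":[15,-5,-15],"angular":[0,0,0],"jaw":255},{"dp":[6,-1,-20],"angular":[0,0,0],"jaw":255},{"dp":[0,0,-15],"angular":[0,0,0],"jaw":255},{"dp":[0,0,-10],"angular":[0,0,0],"jaw":255},{"dp":[0,0,0],"angular":[0,0,0],"jaw":255},{"dp":[0,0,0],"angular":[0,0,0],"jaw":255}]'; python3 st.py; python3 -c "
from h import *
im,d,K,E=grab('side','sd3'); im,d,K,E=grab('wrist','w4');P=cloud(d,K,E)
m=(d>0)&(abs(P[...,0]-.63)<.1)&(P[...,1]>.2)&(P[...,1]<.4)&(P[...,2]>.008)&(P[...,2]<.04)&(im[...,0]>150)&(im[...,2]<im[...,0]-40)
q=P[m];A=np.c_[q[:,:2],np.ones(len(q))];print(np.linalg.lstsq(A,q[:,2],rcond=None)[0],np.median(q[:,2]),len(q))"
```

```text
time: 5.25
ee_pos: [0.6287, 0.2497, 0.1008]
eef_rot: [-0.516, 0.484, -0.484, 0.516]
ft_force: [0.5, 0.4, -1.3]
width: 0.0291
t 5.25 tcp [628.7 249.7 100.8] grasp [628.8 249.7  49.8] jawyaw 3.69 appr [ 3.e-04  3.e-04 -1.e+00] w 29.1 F [ 0.5  0.4 -1.3] j [-0.68  0.61  0.33  1.52 -0.22  1.04 -0.23]
[ 0.00226791 -0.00011614  0.02594506] 0.027338521762021034 43673
```

View pics/w4.png

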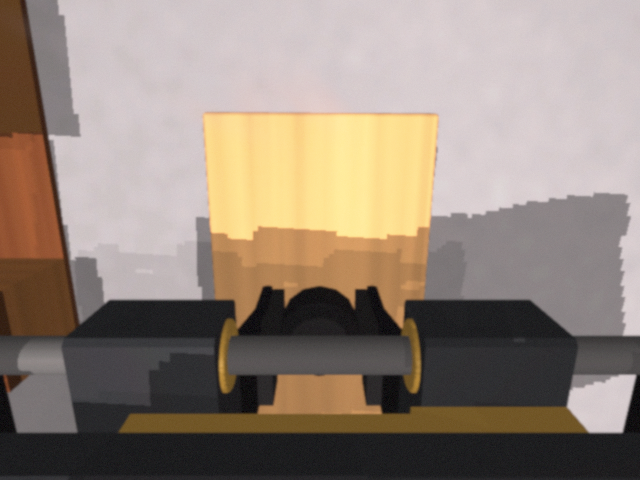

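View pics/sd3.png

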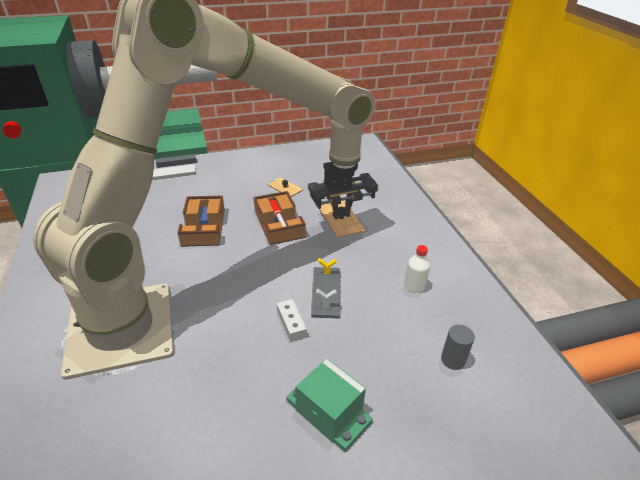

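The lid is level (slope about 0.002) with its underside 19 mm up and the bench clear under it. The side view shows the red-handled gauge in the case. Lowering 19 mm, then releasing.

```bash
python3 -m pendant '[{"dp":[0,0,-6],"angular":[0,0,0],"jaw":255},{"dp":[0,0,-6],"angular":[0,0,0],"jaw":255},{"dp":[0,0,-4],"angular":[0,0,0],"jaw":255},{"dp":[0,0,-3],"angular":[0,0,0],"jaw":255},{"dp":[0,0,0],"angular":[0,0,0],"jaw":255},{"dp":[0,0,0],"angular":[0,0,0],"jaw":255}]'; python3 st.py; python3 -m pendant '[{"dp":[0,0,0],"angular":[0,0,0],"jaw":80},{"dp":[0,0,0],"angular":[0,0,0],"jaw":80},{"dp":[0,0,0],"angular":[0,0,0],"jaw":80},{"dp":[0,0,0],"angular":[0,0,0],"jaw":80},{"dp":[0,0,0],"angular":[0,0,0],"jaw":80},{"dp":[0,0,20],"angular":[0,0,0],"jaw":80},{"dp":[0,0,35],"angular":[0,0,0],"jaw":80},{"dp":[-5,0,30],"angular":[0,0,0],"jaw":80},{"dp":[-20,5,20],"angular":[0,0,0],"jaw":80},{"dp":[-20,5,10],"angular":[0,0,0],"jaw":80}]'; python3 st.py
```

```text
time: 5.95
ee_pos: [0.6288, 0.2492, 0.0813]
eef_rot: [0.516, -0.484, 0.484, -0.516]
ft_force: [-2.5, -0.7, 2.3]
width: 0.0291
t 5.95 tcp [628.8 249.2  81.3] grasp [628.8 249.2  30.3] jawyaw 3.65 appr [-1.e-04 -0.e+00 -1.e+00] w 29.1 F [-2.5 -0.7  2.3] j [-0.68  0.64  0.33  1.53 -0.23  1.01 -0.23]
time: 6.95
ee_pos: [0.5843, 0.2592, 0.1986]
eef_rot: [-0.514, 0.484, -0.484, 0.517]
ft_force: [0.3, 0.3, -0.4]
width: 0.0598
t 6.95 tcp [584.3 259.2 198.6] grasp [584.5 259.3 147.6] jawyaw 3.6 appr [ 0.0029  0.0014 -1.    ] w 59.8 F [ 0.3  0.3 -0.4] j [-0.76  0.44  0.36  1.56 -0.16  1.17 -0.31]
```

```bash
python3 -m pendant '[{"dp":[-30,7,0],"angular":[0,0,0],"jaw":80},{"dp":[-35,8,0],"angular":[0,0,0],"jaw":80},{"dp":[-35,7,0],"angular":[0,0,0],"jaw":80},{"dp":[-34,7,-8],"angular":[0,0,0],"jaw":80},{"dp":[0,0,0],"angular":[0,0,0],"jaw":80},{"dp":[0,0,0],"angular":[0,0,0],"jaw":80},{"dp":[0,0,0],"angular":[0,0,0],"jaw":80}]'; python3 st.py; cat > g.py <<'E'
from h import *
import sys
def fit(tag,zlo,zhi,box,col):
    im,d,K,E=load(tag);P=cloud(d,K,E);hsv=cv2.cvtColor(im,cv2.COLOR_RGB2HSV)
    x,y,z=P[...,0],P[...,1],P[...,2]
    m=(d>0)&(x>box[0])&(x<box[1])&(y>box[2])&(y<box[3])&(z>zlo)&(z<zhi)
    red=(hsv[...,1]>150)&((hsv[...,0]<6)|(hsv[...,0]>172)); steel=(hsv[...,1]<40)
    m&=red if col=='red' else steel
    q=P[m][:,:2]*1000
    if len(q)<20: print(tag,col,len(q));return
    r=cv2.minAreaRect(q.astype(np.float32)); vx,vy,cx,cy=cv2.fitLine(q.astype(np.float32),cv2.DIST_L2,0,.01,.01).ravel()
    a=np.degrees(np.arctan2(vy,vx)); t=(q-[cx,cy])@[vx,vy]
    ends=[np.round([cx+vx*s,cy+vy*s],1).tolist() for s in (np.percentile(t,1),np.percentile(t,99))]
    print(tag,col,len(q),'rect',np.round(r[0],1),np.round(r[1],1),round(r[2],1),'line',round(a,2),'c',round(cx,1),round(cy,1),'ends',ends,'z50/98',np.percentile(P[m][:,2],[50,98]).round(4))
E
python3 - <<'E'
from g import *
for n in ('wrist','side','scene'):
    grab(n,n+'5')
    for c in ('red','steel'): fit(n+'5',.02,.048,(.38,.53,.2,.4),c)
E
```

```text
time: 7.65
ee_pos: [0.4509, 0.2879, 0.1887]
eef_rot: [-0.515, 0.484, -0.484, 0.516]
ft_force: [1.1, 0.2, -0.1]
width: 0.06
t 7.65 tcp [450.9 287.9 188.7] grasp [450.9 287.9 137.7] jawyaw 3.59 appr [ 1.1e-03  3.0e-04 -1.0e+00] w 60.0 F [ 1.1  0.2 -0.1] j [-0.94  0.22  0.32  1.84 -0.08  1.09 -0.53]
wrist5 red 4784 rect [448.  342.7] [23.9 74.8] 3.1 line -86.75 c 447.8 345.1 ends [[445.9, 379.3], [450.0, 306.7]] z50/98 [0.0396 0.0421]
wrist5 steel 2486 rect [433.  266.7] [59.5 86.7] 2.7 line -87.07 c 452.1 269.7 ends [[450.0, 310.1], [454.1, 230.9]] z50/98 [0.0355 0.0409]
side5 red 87 rect [447.5 343.8] [20.4 84.7] 3.5 line -85.41 c 446.6 341.8 ends [[443.1, 384.9], [449.6, 304.8]] z50/98 [0.0398 0.0443]
side5 steel 53 rect [435.  320.3] [ 34.4 161.5] 22.3 line -69.64 c 447.8 278.6 ends [[405.1, 393.7], [460.3, 244.9]] z50/98 [0.0354 0.0423]
scene5 red 147 rect [445.6 342.4] [26.2 82. ] 6.1 line -84.23 c 448.6 341.8 ends [[444.6, 380.9], [452.5, 303.0]] z50/98 [0.0401 0.0451]
scene5 steel 90 rect [465.5 319.1] [167.6  26.6] 74.5 line 74.41 c 455.7 280.8 ends [[444.1, 239.2], [488.7, 399.1]] z50/98 [0.0369 0.0412]
```

View pics/wrist5.png

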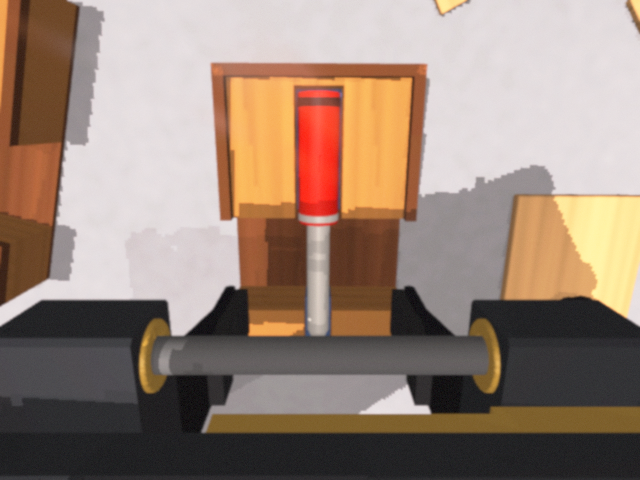

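View pics/scene5.png

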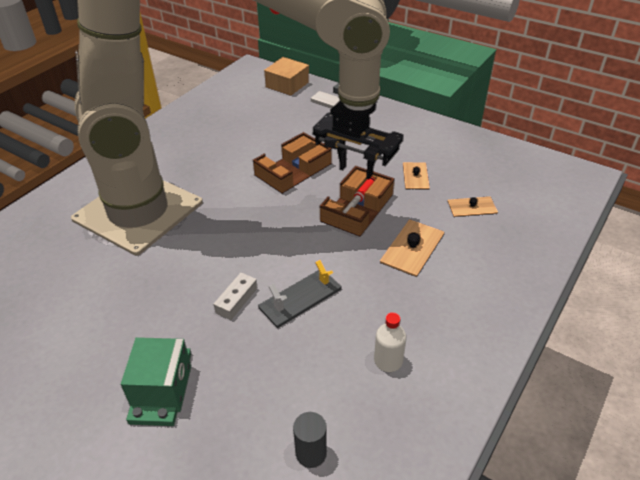

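The lid lies flat, as the scene view shows at (412,245). The wrist view shows the gauge with its red handle at (318,155) and the shank bare in the channel at (318,265). The axis is at -87°, x≈451 at y=288, with the shoulder at y≈305. Going down on the shank.

```bash
python3 -m pendant '[{"dp":[0,0,-30],"angular":[0,0,-0.6],"jaw":80},{"dp":[0,0,-30],"angular":[0,0,0],"jaw":80},{"dp":[0,0,-20],"angular":[0,0,0],"jaw":80},{"dp":[0,0,-15],"angular":[0,0,0],"jaw":80},{"dp":[0,0,-12],"angular":[0,0,0],"jaw":80},{"dp":[0,0,0],"angular":[0,0,0],"jaw":80},{"dp":[0,0,0],"angular":[0,0,0],"jaw":80}]'; python3 st.py
```

```text
time: 8.5
ee_pos: [0.4503, 0.2882, 0.0816]
eef_rot: [-0.513, 0.487, -0.487, 0.513]
ft_force: [0.3, 0.1, -0.2]
width: 0.0598
t 8.5 tcp [450.3 288.2  81.6] grasp [450.4 288.2  30.6] jawyaw 3.03 appr [ 4.e-04  1.e-04 -1.e+00] w 59.8 F [ 0.3  0.1 -0.2] j [-0.91  0.37  0.3   1.92 -0.14  0.87 -0.49]
```

```bash
python3 -m pendant '[{"dp":[0,0,0],"angular":[0,0,0],"jaw":255},{"dp":[0,0,0],"angular":[0,0,0],"jaw":255},{"dp":[0,0,0],"angular":[0,0,0],"jaw":255},{"dp":[0,0,0],"angular":[0,0,0],"jaw":255},{"dp":[0,0,0],"angular":[0,0,0],"jaw":255},{"dp":[0,0,0],"angular":[0,0,0],"jaw":255},{"dp":[0,0,0],"angular":[0,0,0],"jaw":255},{"dp":[0,0,0],"angular":[0,0,0],"jaw":255},{"dp":[0,0,0],"angular":[0,0,0],"jaw":255},{"dp":[0,0,0],"angular":[0,0,0],"jaw":255}]' 35; python3 st.py
```

```text
time: 9.5
ee_pos: [0.4498, 0.2883, 0.0813]
eef_rot: [-0.513, 0.486, -0.486, 0.513]
ft_force: [0.3, -0.2, 0.6]
width: 0.0131
t 9.5 tcp [449.8 288.3  81.3] grasp [449.9 288.3  30.3] jawyaw 3.06 appr [ 1.e-04  0.e+00 -1.e+00] w 13.1 F [ 0.3 -0.2  0.6] j [-0.91  0.37  0.3   1.93 -0.14  0.87 -0.49]
```

Width 13.1 mm. The knob read 0.9 mm under size too, so this matches a 14 mm shank. Lifting.

```bash
python3 -m pendant '[{"dp":[0,0,5],"angular":[0,0,0],"jaw":255},{"dp":[0,0,10],"angular":[0,0,0],"jaw":255},{"dp":[0,0,15],"angular":[0,0,0],"jaw":255},{"dp":[0,0,20],"angular":[0,0,0],"jaw":255},{"dp":[0,0,25],"angular":[0,0,0],"jaw":255},{"dp":[0,0,25],"angular":[0,0,0],"jaw":255},{"dp":[0,0,0],"angular":[0,0,0],"jaw":255},{"dp":[0,0,0],"angular":[0,0,0],"jaw":255}]'; python3 st.py; python3 - <<'E'
from g import *
for n in ('wrist','side'): grab(n,n+'6')
fit('wrist6',.09,.16,(.38,.53,.2,.42),'red')
im,d,K,E=load('wrist6');P=cloud(d,K,E);hsv=cv2.cvtColor(im,cv2.COLOR_RGB2HSV)
m=(d>0)&(hsv[...,1]>150)&((hsv[...,0]<6)|(hsv[...,0]>172))&(P[...,2]>.08)
q=P[m]
for y in range(300,390,10):
    k=abs(q[:,1]*1000-y)<3
    if k.sum(): print(y,round(np.percentile(q[k][:,2],90)*1000,1),end='; ')
E
```

```text
time: 10.3
ee_pos: [0.4499, 0.2883, 0.1818]
eef_rot: [-0.513, 0.486, -0.486, 0.514]
ft_force: [-0.1, -0.0, -1.9]
width: 0.013
t 10.3 tcp [449.9 288.3 181.8] grasp [449.9 288.4 130.8] jawyaw 3.06 appr [ 8.e-04  1.e-03 -1.e+00] w 13.0 F [-0.1 -0.  -1.9] j [-0.94  0.23  0.32  1.85 -0.08  1.07 -0.53]
wrist6 red 13975 rect [447.9 338.8] [25.6 83.1] 3.3 line -86.88 c 447.6 345.3 ends [[445.7, 379.6], [449.7, 306.5]] z50/98 [0.14   0.1423]
300 121.3; 310 141.7; 320 141.6; 330 141.6; 340 141.6; 350 141.5; 360 141.6; 370 141.5; 380 141.5;
```

View pics/wrist6.png

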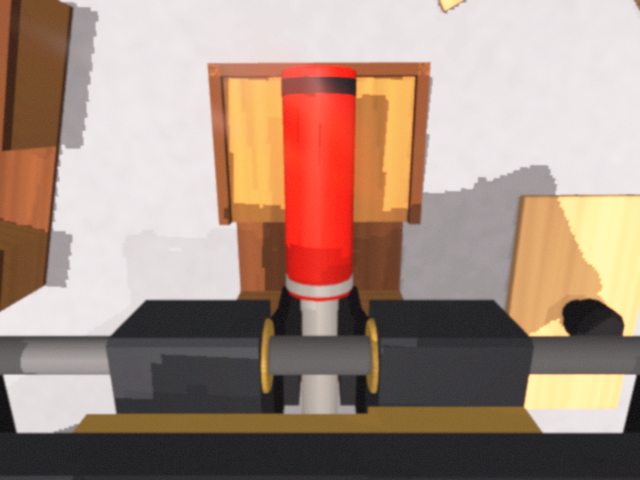

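The gauge is held level (height constant along the handle to 0.2 mm), with the shoulder 16.4 mm behind the grasp. I carry it over the rest with a turn of -21.2°.

```bash
python3 -m pendant '[{"dp":[4,-20,0],"angular":[0,0,-1.2],"jaw":255},{"dp":[5,-35,0],"angular":[0,0,-2.5],"jaw":255},{"dp":[6,-42,0],"angular":[0,0,-3],"jaw":255},{"dp":[6,-42,0],"angular":[0,0,-3],"jaw":255},{"dp":[6,-42,0],"angular":[0,0,-3],"jaw":255},{"dp":[6,-42,0],"angular":[0,0,-3],"jaw":255},{"dp":[6,-42,0],"angular":[0,0,-3],"jaw":255},{"dp":[4,-35,0],"angular":[0,0,-2],"jaw":255},{"dp":[3,-21,-20],"angular":[0,0,-0.5],"jaw":255},{"dp":[0,0,0],"angular":[0,0,0],"jaw":255},{"dp":[0,0,0],"angular":[0,0,0],"jaw":255},{"dp":[0,0,0],"angular":[0,0,0],"jaw":255}]'; python3 st.py; python3 - <<'E'
from g import *
for n in ('wrist','side','scene'):
    grab(n,n+'7'); fit(n+'7',.1,.14,(.38,.65,-.15,.15),'red')
    im,d,K,E=load(n+'7');P=cloud(d,K,E);hsv=cv2.cvtColor(im,cv2.COLOR_RGB2HSV);x,y,z=P[...,0],P[...,1],P[...,2]
    m=(d>0)&(hsv[...,1]>150)&(hsv[...,0]>18)&(hsv[...,0]<35)&(z>.02)&(z<.07)&(x>.4)&(x<.65)&(abs(y)<.15)
    print('yel',m.sum(),cv2.minAreaRect((P[m][:,:2]*1000).astype(np.float32)),P[m].mean(0))
    m=(d>0)&(abs(z-.012)<.004)&(x>.38)&(x<.62)&(y>-.15)&(y<.1)&(hsv[...,2]<130)&(hsv[...,1]<60)
    print('base',m.sum(),cv2.minAreaRect((P[m][:,:2]*1000).astype(np.float32)))
E
```

```text
time: 11.6
ee_pos: [0.4957, -0.0321, 0.1612]
eef_rot: [-0.415, 0.573, -0.572, 0.415]
ft_force: [0.3, 0.5, -2.3]
width: 0.0132
t 11.6 tcp [495.7 -32.1 161.2] grasp [495.7 -32.1 110.2] jawyaw -18.1 appr [-3.e-04  1.e-04 -1.e+00] w 13.2 F [ 0.3  0.5 -2.3] j [-0.57  0.18  0.59  1.98 -0.12  1.02 -0.23]
wrist7 red 13821 rect [512.2  16. ] [82.5 23.9] 71.9 line 71.62 c 514.2 21.9 ends [[502.0, -14.6], [525.0, 54.4]] z50/98 [0.1195 0.1217]
yel 883 ((522.1165771484375, 44.25522994995117), (11.724565505981445, 48.048240661621094), 71.9222183227539) [0.52357299 0.04378112 0.05540748]
base 7234 ((506.18890380859375, -4.331703186035156), (141.98439025878906, 70.3150634765625), 71.78541564941406)
side7 red 41 rect [507.5   4. ] [40.  19.8] 72.9 line 74.12 c 509.2 9.3 ends [[502.2, -15.3], [513.2, 23.2]] z50/98 [0.1206 0.1241]
yel 2 ((499.1943359375, 49.65785598754883), (2.7848191261291504, 0.0), -105.95315551757812) [0.49919436 0.04965785 0.05451909]
base 1015 ((482.1200256347656, -53.73468017578125), (259.9007263183594, 96.1780776977539), 60.67950439453125)
scene7 red 5
yel 91 ((529.087890625, 40.59774398803711), (12.976081848144531, 30.42647933959961), 65.81514739990234) [0.52702716 0.03998614 0.0374715 ]
base 1797 ((468.04339599609375, -44.075775146484375), (245.6126708984375, 120.91797637939453), 71.66472625732422)
```

View pics/wrist7.png

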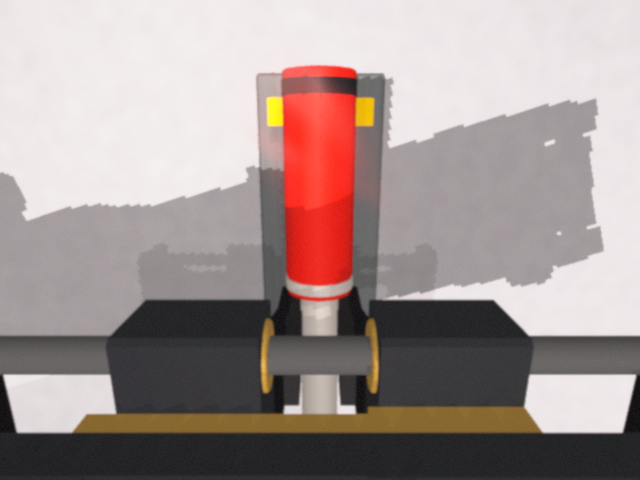

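View pics/side7.png

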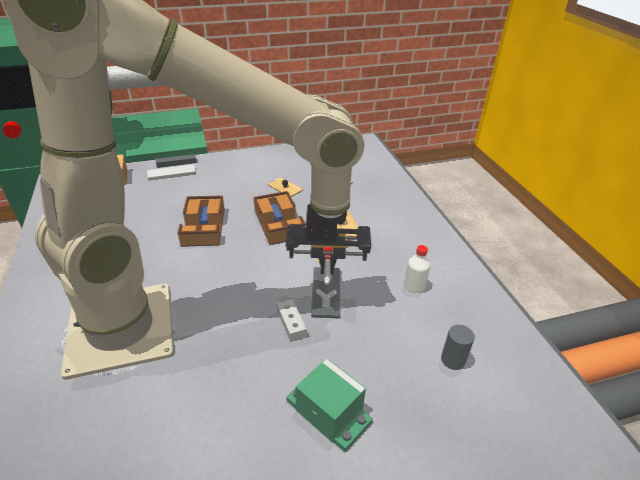

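The wrist view shows the handle right over the yellow saddle (saddle flanks at (275,111) and (365,111)). The lateral offset is about 0.5 mm, and the saddle lies at -63.5 mm on the gauge against -64 nominal. Lowering.

```bash
python3 -m pendant '[{"dp":[0.5,0,-15],"angular":[0,0,0],"jaw":255},{"dp":[0,0,-15],"angular":[0,0,0],"jaw":255},{"dp":[0,0,-10],"angular":[0,0,0],"jaw":255},{"dp":[0,0,-6],"angular":[0,0,0],"jaw":255},{"dp":[0,0,-3],"angular":[0,0,0],"jaw":255},{"dp":[0,0,-2],"angular":[0,0,0],"jaw":255},{"dp":[0,0,0],"angular":[0,0,0],"jaw":255},{"dp":[0,0,0],"angular":[0,0,0],"jaw":255}]'; python3 st.py
```

```text
time: 12.55
ee_pos: [0.4966, -0.0327, 0.1106]
eef_rot: [0.415, -0.572, 0.573, -0.415]
ft_force: [0.2, 0.2, -1.3]
width: 0.0128
t 12.55 tcp [496.6 -32.7 110.6] grasp [496.6 -32.7  59.6] jawyaw -18.14 appr [ 7.e-04  1.e-04 -1.e+00] w 12.8 F [ 0.2  0.2 -1.3] j [-0.54  0.27  0.58  2.01 -0.19  0.91 -0.18]
```

```bash
python3 -m pendant '[{"dp":[0,0,-2],"angular":[0,0,0],"jaw":255},{"dp":[0,0,-1],"angular":[0,0,0],"jaw":255},{"dp":[0,0,0],"angular":[0,0,0],"jaw":255},{"dp":[0,0,0],"angular":[0,0,0],"jaw":255}]'; python3 st.py;  python3 - <<'E'
from g import *
grab('wrist','wrist8'); fit('wrist8',.05,.09,(.38,.65,-.15,.15),'red'); grab('side','side8')
E
```

```text
time: 12.95
ee_pos: [0.4963, -0.0328, 0.1073]
eef_rot: [0.415, -0.573, 0.573, -0.415]
ft_force: [0.5, -0.8, -2.1]
width: 0.0133
t 12.95 tcp [496.3 -32.8 107.3] grasp [496.3 -32.8  56.3] jawyaw -18.15 appr [ 0.e+00 -1.e-04 -1.e+00] w 13.3 F [ 0.5 -0.8 -2.1] j [-0.54  0.28  0.58  2.02 -0.19  0.9  -0.18]
wrist8 red 13889 rect [514.1  19.1] [75.1 23.9] 71.6 line 71.73 c 514.9 21.5 ends [[502.8, -15.2], [525.6, 53.9]] z50/98 [0.0655 0.0677]
```

View pics/wrist8.png

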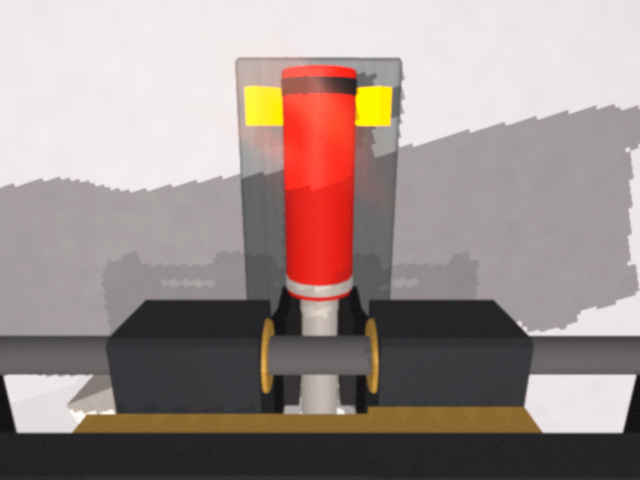

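The handle sits centred in the yellow V (flanks 245–283 and 356–392, symmetric), with the axis at about 55.5 mm. Down the last millimetre, with a force check.

```bash
python3 -m pendant '[{"dp":[0,0,-1],"angular":[0,0,0],"jaw":255},{"dp":[0,0,0],"angular":[0,0,0],"jaw":255},{"dp":[0,0,0],"angular":[0,0,0],"jaw":255}]'; python3 -m pendant '[{"dp":[0,0,0],"angular":[0,0,0],"jaw":110},{"dp":[0,0,0],"angular":[0,0,0],"jaw":110},{"dp":[0,0,0],"angular":[0,0,0],"jaw":110},{"dp":[0,0,0],"angular":[0,0,0],"jaw":110},{"dp":[0,0,0],"angular":[0,0,0],"jaw":110},{"dp":[0,0,0],"angular":[0,0,0],"jaw":110},{"dp":[0,0,0],"angular":[0,0,0],"jaw":110}]'; python3 st.py
```

```text
time: 13.35
ee_pos: [0.4965, -0.0328, 0.1067]
eef_rot: [-0.415, 0.573, -0.573, 0.415]
ft_force: [-2.4, -0.3, 5.8]
width: 0.0127
time: 14.05
ee_pos: [0.4964, -0.0328, 0.1063]
eef_rot: [0.415, -0.573, 0.573, -0.415]
ft_force: [0.0, 0.6, -0.0]
width: 0.0487
t 14.05 tcp [496.4 -32.8 106.3] grasp [496.4 -32.8  55.3] jawyaw -18.14 appr [ 1.e-04 -0.e+00 -1.e+00] w 48.7 F [ 0.   0.6 -0. ] j [-0.54  0.28  0.58  2.02 -0.19  0.9  -0.18]
```

Contact was felt at 5.8 N and the gauge is released. Rising to look.

```bash
python3 -m pendant '[{"dp":[0,0,15],"angular":[0,0,0],"jaw":110},{"dp":[0,0,25],"angular":[0,0,0],"jaw":110},{"dp":[0,0,20],"angular":[0,0,0],"jaw":80},{"dp":[0,0,0],"angular":[0,0,0],"jaw":80},{"dp":[0,0,0],"angular":[0,0,0],"jaw":80},{"dp":[0,0,0],"angular":[0,0,0],"jaw":80}]'; python3 st.py;  python3 - <<'E'
from g import *
for n in ('wrist','side'): grab(n,n+'9'); fit(n+'9',.05,.09,(.38,.65,-.15,.15),'red')
fit('wrist9',.05,.09,(.38,.65,-.15,.15),'steel')
E
```

```text
time: 14.65
ee_pos: [0.4959, -0.0327, 0.1654]
eef_rot: [-0.415, 0.573, -0.572, 0.415]
ft_force: [0.2, -0.1, -0.3]
width: 0.0592
t 14.65 tcp [495.9 -32.7 165.4] grasp [495.8 -32.7 114.4] jawyaw -18.14 appr [-1.2e-03 -2.0e-04 -1.0e+00] w 59.2 F [ 0.2 -0.1 -0.3] j [-0.57  0.18  0.6   1.97 -0.12  1.03 -0.24]
wrist9 red 7031 rect [513.8  19.2] [74.7 23.6] 71.6 line 71.49 c 514.4 20.9 ends [[502.4, -15.0], [525.4, 53.8]] z50/98 [0.0646 0.067 ]
side9 red 145 rect [513.3  16.5] [74.5 21.1] 72.7 line 71.05 c 512.7 17.1 ends [[501.1, -16.8], [523.8, 49.1]] z50/98 [0.0651 0.0691]
wrist9 steel 2996 rect [488.7 -51. ] [86.3 42. ] 81.5 line 71.67 c 493.7 -42.1 ends [[477.8, -90.0], [503.8, -11.5]] z50/98 [0.0602 0.0663]
```

View pics/wrist9.png

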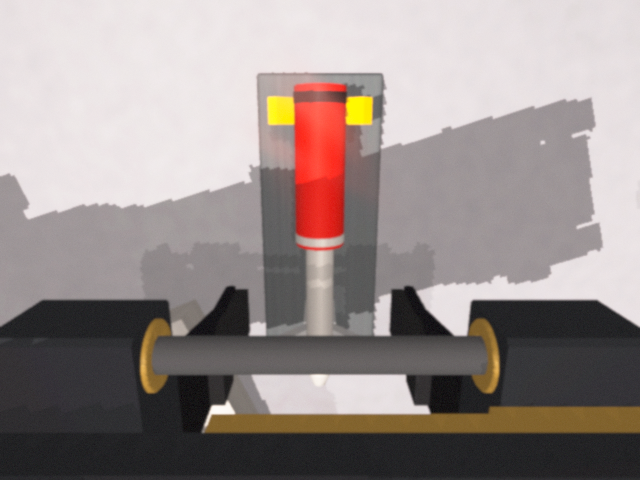

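The gauge is seated level in both saddles and centred (handle (320,165), shank into the aluminium V at (318,330)). I regrip on the handle 28 mm behind the shoulder.

```bash
python3 -m pendant '[{"dp":[7,21,0],"angular":[0,0,-0.3],"jaw":80},{"dp":[7.5,21,0],"angular":[0,0,0],"jaw":80},{"dp":[0,0,-20],"angular":[0,0,0],"jaw":80},{"dp":[0,0,-20],"angular":[0,0,0],"jaw":80},{"dp":[0,0,-14],"angular":[0,0,0],"jaw":80},{"dp":[0,0,-5],"angular":[0,0,0],"jaw":80},{"dp":[0,0,0],"angular":[0,0,0],"jaw":80},{"dp":[0,0,0],"angular":[0,0,0],"jaw":80}]' 15; python3 st.py
```

```text
time: 15.55
ee_pos: [0.5112, 0.0091, 0.1078]
eef_rot: [0.413, -0.574, 0.574, -0.414]
ft_force: [0.3, -1.0, -0.1]
width: 0.0598
t 15.55 tcp [511.2   9.1 107.8] grasp [511.3   9.1  56.8] jawyaw -18.46 appr [ 7.e-04  1.e-04 -1.e+00] w 59.8 F [ 0.3 -1.  -0.1] j [-0.59  0.3   0.55  1.98 -0.2   0.91 -0.26]
```

```bash
python3 -m pendant '[{"dp":[-0.5,0,-1.5],"angular":[0,0,0],"jaw":80},{"dp":[0,0,0],"angular":[0,0,0],"jaw":255},{"dp":[0,0,0],"angular":[0,0,0],"jaw":255},{"dp":[0,0,0],"angular":[0,0,0],"jaw":255},{"dp":[0,0,0],"angular":[0,0,0],"jaw":255},{"dp":[0,0,0],"angular":[0,0,0],"jaw":255},{"dp":[0,0,0],"angular":[0,0,0],"jaw":255},{"dp":[0,0,0],"angular":[0,0,0],"jaw":255},{"dp":[0,0,0],"angular":[0,0,0],"jaw":255},{"dp":[0,0,0],"angular":[0,0,0],"jaw":255}]' 40; python3 st.py; python3 -m pendant '[{"dp":[0,0,5],"angular":[0,0,0],"jaw":255},{"dp":[0,0,10],"angular":[0,0,0],"jaw":255},{"dp":[0,0,15],"angular":[0,0,0],"jaw":255},{"dp":[0,0,15],"angular":[0,0,0],"jaw":255},{"dp":[0,0,0],"angular":[0,0,0],"jaw":255},{"dp":[0,0,0],"angular":[0,0,0],"jaw":255}]'; python3 st.py;python3 - <<'E'
from g import *
for n in ('wrist','side','scene'): grab(n,n+'10'); fit(n+'10',.08,.13,(.38,.65,-.15,.15),'red'); fit(n+'10',.08,.115,(.38,.65,-.15,.15),'steel')
E
```

```text
time: 16.55
ee_pos: [0.5099, 0.0094, 0.1057]
eef_rot: [-0.414, 0.574, -0.573, 0.413]
ft_force: [-5.0, 0.9, 4.0]
width: 0.0227
t 16.55 tcp [509.9   9.4 105.7] grasp [509.8   9.5  54.7] jawyaw -18.43 appr [-1.1e-03  3.0e-04 -1.0e+00] w 22.7 F [-5.   0.9  4. ] j [-0.59  0.3   0.55  1.98 -0.2   0.91 -0.26]
time: 17.15
ee_pos: [0.5106, 0.0093, 0.151]
eef_rot: [0.413, -0.574, 0.574, -0.414]
ft_force: [-0.4, -0.0, -1.7]
width: 0.023
t 17.15 tcp [510.6   9.3 151. ] grasp [510.7   9.3 100. ] jawyaw -18.44 appr [ 1.2e-03  4.0e-04 -1.0e+00] w 23.0 F [-0.4 -0.  -1.7] j [-0.62  0.23  0.57  1.95 -0.15  1.   -0.3 ]
wrist10 red 9031 rect [514.8  19.1] [75.7 27.1] 69.7 line 71.72 c 517.8 28.3 ends [[505.0, -10.6], [526.5, 54.7]] z50/98 [0.1099 0.1123]
wrist10 steel 2172 rect [512.2  15.4] [79.4 43.7] 54.2 line 67.09 c 514.8 16.6 ends [[501.9, -13.9], [528.8, 49.8]] z50/98 [0.1074 0.1143]
side10 red 125 rect [511.7  13.2] [65.8 21.1] 70.1 line 70.85 c 511.1 11.5 ends [[501.0, -17.8], [521.9, 42.4]] z50/98 [0.1097 0.1131]
side10 steel 205 rect [503.9 -22.5] [150.9  41.3] 81.0 line 71.69 c 494.2 -39.2 ends [[476.7, -92.1], [522.8, 47.2]] z50/98 [0.1044 0.1142]
scene10 red 64 rect [506.   -7.3] [22.5 33.6] 74.4 line -20.71 c 510.5 -6.7 ends [[491.9, 0.4], [520.1, -10.3]] z50/98 [0.1071 0.1127]
scene10 steel 333 rect [503.7 -40.4] [110.7  45.3] 81.7 line 64.45 c 497.8 -44.7 ends [[475.8, -90.8], [525.1, 12.3]] z50/98 [0.1033 0.1096]
```

View pics/side10.png

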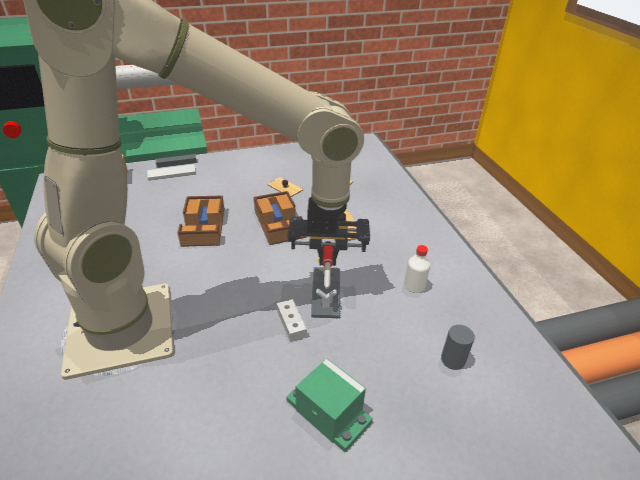

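View pics/wrist10.png

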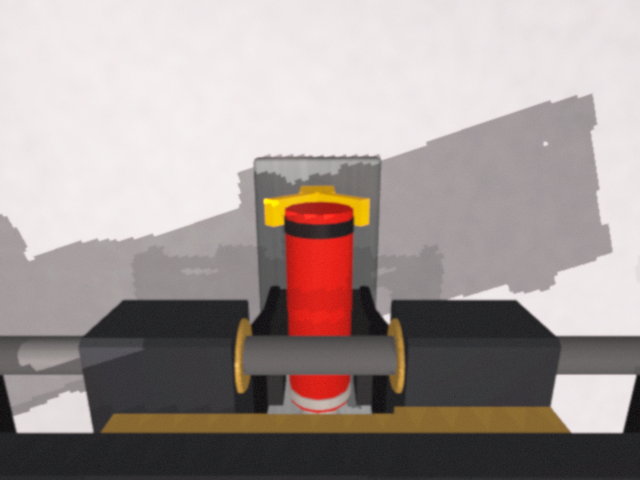

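The gauge is held by the handle (width 23, the usual 0.9 mm under). The shoulder is 28 mm ahead of the grasp. Pre-insert point: shoulder 100 mm out along the bore axis (30.7°), which puts the grasp at (558, -246), turned -40.9°.

```bash
python3 -m pendant '[{"dp":[4,-15,5],"angular":[0,0,-2.4],"jaw":255},{"dp":[5,-25,0],"angular":[0,0,-4.5],"jaw":255},{"dp":[6,-30,0],"angular":[0,0,-5],"jaw":255},{"dp":[6,-32,0],"angular":[0,0,-5],"jaw":255},{"dp":[6,-32,0],"angular":[0,0,-5],"jaw":255},{"dp":[6,-32,0],"angular":[0,0,-5],"jaw":255},{"dp":[6,-32,0],"angular":[0,0,-5],"jaw":255},{"dp":[5,-30,-5],"angular":[0,0,-5],"jaw":255},{"dp":[3.7,-27.4,-10],"angular":[0,0,-4],"jaw":255},{"dp":[0,0,-10],"angular":[0,0,0],"jaw":255},{"dp":[0,0,0],"angular":[0,0,0],"jaw":255},{"dp":[0,0,0],"angular":[0,0,0],"jaw":255}]'; python3 st.py;python3 - <<'E'
from g import *
for n in ('wrist','side','scene'): grab(n,n+'11')
a=cv2.imread('pics/scene11.png')[280:430,100:320]; cv2.imwrite('pics/c11.png',cv2.resize(a,None,fx=3.6,fy=3.6,interpolation=cv2.INTER_CUBIC))
a=cv2.imread('pics/side11.png')[300:460,270:480]; cv2.imwrite('pics/d11.png',cv2.resize(a,None,fx=3.6,fy=3.6,interpolation=cv2.INTER_CUBIC))
E
```

```text
time: 18.5
ee_pos: [0.558, -0.2457, 0.1306]
eef_rot: [-0.187, 0.682, -0.682, 0.187]
ft_force: [0.2, 0.9, -1.5]
width: 0.0229
t 18.5 tcp [ 558.  -245.7  130.6] grasp [ 557.9 -245.7   79.6] jawyaw -59.31 appr [-7.e-04  4.e-04 -1.e+00] w 22.9 F [ 0.2  0.9 -1.5] j [-0.23  0.53  0.74  1.71 -0.4   1.06 -0.39]
```

View pics/c11.png

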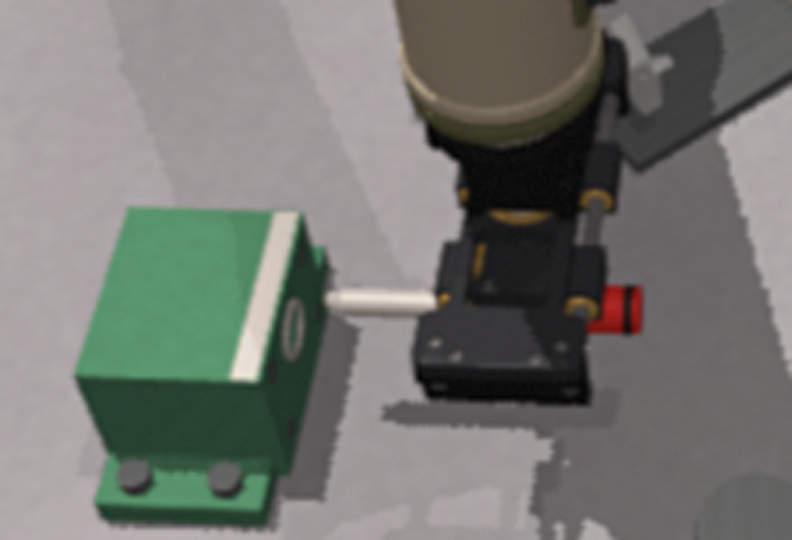

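View pics/d11.png

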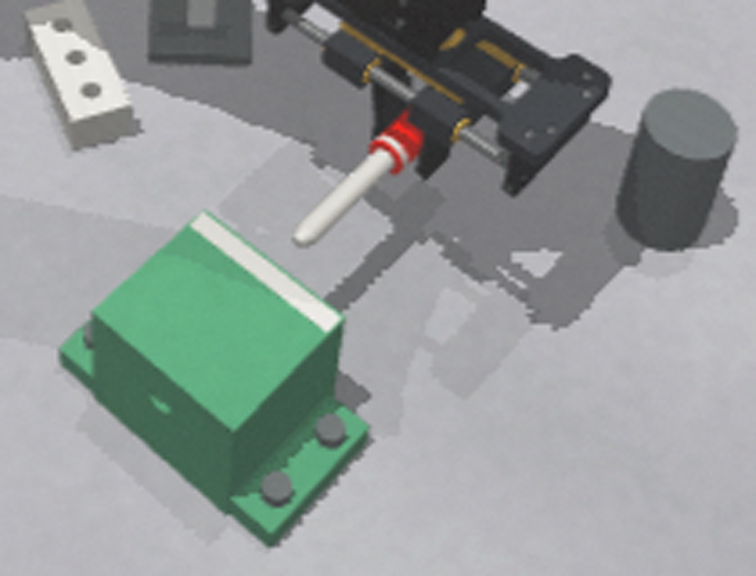

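```bash
cat > cyl.py <<'E'
from g import *
from scipy.optimize import least_squares
def cyl(tag,ctr,ang,zc,s0=12,s1=66,r=7.):
    """shank cylinder; ctr= shoulder xy mm, ang = tip yaw deg"""
    im,d,K,E=load(tag);P=cloud(d,K,E)*1000;hsv=cv2.cvtColor(im,cv2.COLOR_RGB2HSV)
    u=np.array([np.cos(np.radians(ang)),np.sin(np.radians(ang)),0]);n=np.array([-u[1],u[0],0]);o=np.array([ctr[0],ctr[1],zc])
    s=(P-o)@u;t=(P-o)@n;h=P[...,2]-zc
    m=(d>0)&(s>s0)&(s<s1)&(abs(t)<12)&(abs(h)<12)&(hsv[...,1]<60)&(hsv[...,2]>90)
    m=cv2.erode(m.astype(np.uint8),np.ones((2,2)))>0
    S,T,H=s[m],t[m],h[m]
    f=lambda p:np.hypot(T-p[0]-p[1]*(S-40),H-p[2]-p[3]*(S-40))-r
    R=least_squares(f,[0,0,0,0],loss='soft_l1',f_scale=.7)
    p=R.x; print(tag,'n',m.sum(),'lat@40 %.2f yaw %.2f° | h@40 %.2f pitch %.2f° | rms %.2f'%(p[0],np.degrees(p[1]),p[2],np.degrees(p[3]),np.sqrt(np.mean(R.fun**2))))
def cast(tag):
    im,d,K,E=load(tag);P=cloud(d,K,E);x,y,z=P[...,0],P[...,1],P[...,2]
    m=(d>0)&(x>.3)&(x<.5)&(y>-.42)&(y<-.24)&(z>.08)&(z<.09)
    m&=(np.hypot(x-.4095,y+.3345)<.08)
    r=cv2.minAreaRect((P[m][:,:2]*1000).astype(np.float32)); print(tag,'cast',np.round(r[0],1),np.round(r[1],1),round(r[2],2))
if __name__=='__main__':
    c=np.array([557.9,-245.7]);a=-149.3
    sh=c+28*np.array([np.cos(np.radians(a)),np.sin(np.radians(a))])
    for n in ('scene','side'): cyl(n+'11',sh,a,80); cast(n+'11')
E
python3 cyl.py
```

```text
scene11 n 150 lat@40 -0.81 yaw 0.42° | h@40 0.74 pitch -1.53° | rms 1.77
scene11 cast [ 424.8 -326.2] [125.2 104.5] 30.19
side11 n 122 lat@40 -0.66 yaw 0.02° | h@40 0.02 pitch -0.36° | rms 1.24
side11 cast [ 423.9 -325.8] [125.9 101.8] 30.69
```

```bash
python3 - <<'E'
from g import *
u=np.array([np.cos(np.radians(-149.3)),np.sin(np.radians(-149.3))]);n=np.array([-u[1],u[0]])
for tag in ('scene0','scene11','side0'):
    im,d,K,E=load(tag);P=cloud(d,K,E)*1000;hsv=cv2.cvtColor(im,cv2.COLOR_RGB2HSV)
    q=P[...,:2]-[448.2,-311.5]; s=q@u;t=q@n;z=P[...,2]
    m=(d>0)&(abs(s)<6)&(abs(t)<18)&(z>35)&(z<78)&(hsv[...,1]<60)
    if m.sum()>5: print(tag,'ring',m.sum(),'t',np.percentile(t[m],[2,50,98]).round(1),'z',np.percentile(z[m],[2,50,98]).round(1),'s',np.median(s[m]).round(1))
    g=(d>0)&(abs(s)<6)&(z>25)&(z<80)&(abs(t)<47)&(hsv[...,1]>70)
    if g.sum()>20:
        A=np.c_[t[g],np.ones(g.sum())];c=np.linalg.lstsq(A,s[g],rcond=None)[0];print('face s',c[1],'slope deg',np.degrees(c[0]))
    # side faces lateral: extents of top strip
    m=(d>0)&(s>0)&(s<14)&(abs(t)<60)&(z>80)&(z<90)
    print('strip t',np.percentile(t[m],[1,99]).round(1), 'mid',np.percentile(t[m],[1,99]).mean().round(2))
c=np.array([557.9,-245.7])-[448.2,-311.5];print('grasp lateral',c@n)
E
```

```text
scene0 ring 94 t [-13.9   0.9  16.2] z [39.6 57.4 74.8] s -1.0
face s -0.2508182071430372 slope deg -0.19491889727547396
strip t [-49.5  49.7] mid 0.07
scene11 ring 95 t [-12.7   0.8  16.2] z [37.2 60.6 75.8] s -1.0
face s -0.22200485432980027 slope deg -0.25271756084967684
strip t [-48.3  50.6] mid 1.12
strip t [-49.4  50.1] mid 0.36
grasp lateral -0.5717213761711801
```

The bore sits about 0.5 mm to the +n side and the shank about 1.2 mm to the other, so I shift (+0.8, -1.4) mm. Then down 25 mm to bore height, and look again.

```bash
python3 -m pendant '[{"dp":[0.8,-1.4,-8],"angular":[0,0,0],"jaw":255},{"dp":[0,0,-9],"angular":[0,0,0],"jaw":255},{"dp":[0,0,-8],"angular":[0,0,0],"jaw":255},{"dp":[0,0,0],"angular":[0,0,0],"jaw":255},{"dp":[0,0,0],"angular":[0,0,0],"jaw":255},{"dp":[0,0,0],"angular":[0,0,0],"jaw":255}]'; python3 st.py;python3 - <<'E'
from cyl import *
for n in ('side','scene'): grab(n,n+'12')
sh=np.array([448.2,-311.5])-100*np.array([np.cos(np.radians(-149.3)),np.sin(np.radians(-149.3))])
for n in ('side','scene'): cyl(n+'12',sh,-149.3,55)
a=cv2.imread('pics/scene12.png')[300:430,110:270]; cv2.imwrite('pics/c12.png',cv2.resize(a,None,fx=4.5,fy=4.5,interpolation=cv2.INTER_CUBIC))
E
```

```text
time: 19.25
ee_pos: [0.559, -0.2477, 0.106]
eef_rot: [0.187, -0.682, 0.682, -0.187]
ft_force: [0.5, 0.2, -1.6]
width: 0.0229
t 19.25 tcp [ 559.  -247.7  106. ] grasp [ 559.  -247.7   55. ] jawyaw -59.35 appr [ 4.e-04 -2.e-04 -1.e+00] w 22.9 F [ 0.5  0.2 -1.6] j [-0.21  0.56  0.72  1.72 -0.42  1.02 -0.38]
side12 n 117 lat@40 1.29 yaw -0.32° | h@40 -0.20 pitch 0.78° | rms 1.27
scene12 n 139 lat@40 0.52 yaw 0.47° | h@40 0.49 pitch -1.01° | rms 1.71
```

View pics/c12.png

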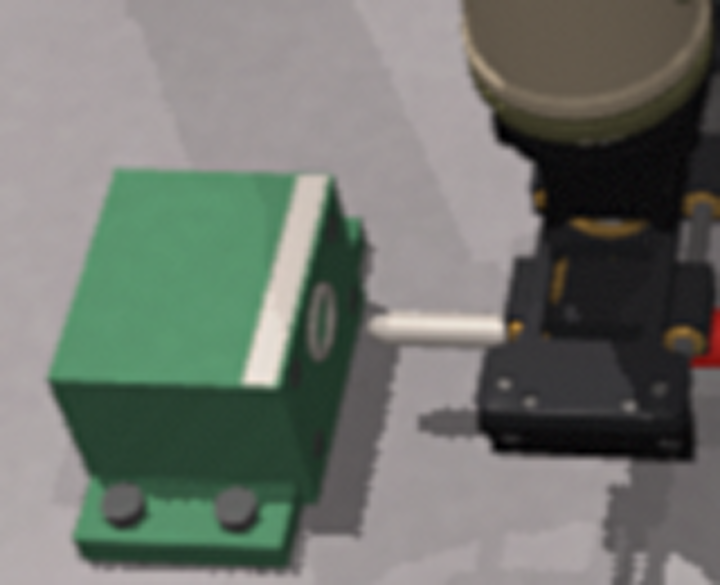

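The shank points at the ring (ring (322,322), shank line y≈326) and the lateral residual is about 0.4 mm. Advancing the first 30 mm slowly.

```bash
python3 -m pendant '[{"dp":[-4.5,-2.2,0],"angular":[0,0,0],"jaw":255},{"dp":[-4.3,-2.55,0],"angular":[0,0,0],"jaw":255},{"dp":[-4.3,-2.55,0],"angular":[0,0,0],"jaw":255},{"dp":[-4.3,-2.55,0],"angular":[0,0,0],"jaw":255},{"dp":[-4.3,-2.55,0],"angular":[0,0,0],"jaw":255},{"dp":[-4.3,-2.55,0],"angular":[0,0,0],"jaw":255},{"dp":[0,0,0],"angular":[0,0,0],"jaw":255},{"dp":[0,0,0],"angular":[0,0,0],"jaw":255}]'; python3 st.py; python3 -m pendant '[{"dp":[-4.3,-2.55,0],"angular":[0,0,0],"jaw":255},{"dp":[-4.3,-2.55,0],"angular":[0,0,0],"jaw":255},{"dp":[0,0,0],"angular":[0,0,0],"jaw":255},{"dp":[0,0,0],"angular":[0,0,0],"jaw":255}]'; python3 st.py
```

```text
time: 20.15
ee_pos: [0.5329, -0.2625, 0.1058]
eef_rot: [-0.187, 0.682, -0.682, 0.187]
ft_force: [0.3, -0.0, -2.3]
width: 0.0227
t 20.15 tcp [ 532.9 -262.5  105.8] grasp [ 532.9 -262.5   54.8] jawyaw -59.35 appr [ 2.e-04  0.e+00 -1.e+00] w 22.7 F [ 0.3 -0.  -2.3] j [-0.19  0.53  0.73  1.77 -0.41  1.   -0.34]
time: 20.55
ee_pos: [0.5241, -0.2678, 0.1058]
eef_rot: [0.187, -0.682, 0.682, -0.187]
ft_force: [-0.5, 0.3, -0.8]
width: 0.023
t 20.55 tcp [ 524.1 -267.8  105.8] grasp [ 524.1 -267.8   54.8] jawyaw -59.36 appr [ 0.e+00 -1.e-04 -1.e+00] w 23.0 F [-0.5  0.3 -0.8] j [-0.19  0.52  0.73  1.79 -0.41  0.99 -0.33]
```

The tip is 20 mm into the bore and there is no side force. Pushing on.

```bash
python3 -m pendant '[{"dp":[-4.3,-2.55,0],"angular":[0,0,0],"jaw":255},{"dp":[-4.3,-2.55,0],"angular":[0,0,0],"jaw":255},{"dp":[-4.3,-2.55,0],"angular":[0,0,0],"jaw":255},{"dp":[-4.3,-2.55,0],"angular":[0,0,0],"jaw":255},{"dp":[0,0,0],"angular":[0,0,0],"jaw":255},{"dp":[0,0,0],"angular":[0,0,0],"jaw":255}]'; python3 st.py; python3 -m pendant '[{"dp":[-4.3,-2.55,0],"angular":[0,0,0],"jaw":255},{"dp":[-4.3,-2.55,0],"angular":[0,0,0],"jaw":255},{"dp":[-4.3,-2.55,0],"angular":[0,0,0],"jaw":255},{"dp":[-4.3,-2.55,0],"angular":[0,0,0],"jaw":255},{"dp":[0,0,0],"angular":[0,0,0],"jaw":255},{"dp":[0,0,0],"angular":[0,0,0],"jaw":255}]'; python3 st.py
```

```text
time: 21.15
ee_pos: [0.507, -0.2779, 0.1058]
eef_rot: [0.187, -0.682, 0.682, -0.187]
ft_force: [-0.7, 0.5, -1.5]
width: 0.0229
t 21.15 tcp [ 507.  -277.9  105.8] grasp [ 507.1 -277.9   54.8] jawyaw -59.36 appr [ 3.e-04 -0.e+00 -1.e+00] w 22.9 F [-0.7  0.5 -1.5] j [-0.17  0.5   0.74  1.81 -0.4   0.98 -0.3 ]
time: 21.75
ee_pos: [0.4898, -0.288, 0.1058]
eef_rot: [-0.187, 0.682, -0.682, 0.187]
ft_force: [1.1, 0.6, -1.4]
width: 0.0228
t 21.75 tcp [ 489.8 -288.   105.8] grasp [ 489.8 -288.    54.8] jawyaw -59.36 appr [ 2.e-04  1.e-04 -1.e+00] w 22.8 F [ 1.1  0.6 -1.4] j [-0.16  0.48  0.75  1.84 -0.39  0.97 -0.27]
```

```bash
python3 -m pendant '[{"dp":[-4.3,-2.55,0],"angular":[0,0,0],"jaw":255},{"dp":[-4.3,-2.55,0],"angular":[0,0,0],"jaw":255},{"dp":[-4.3,-2.55,0],"angular":[0,0,0],"jaw":255},{"dp":[-1.3,-0.75,0],"angular":[0,0,0],"jaw":255},{"dp":[0,0,0],"angular":[0,0,0],"jaw":255},{"dp":[0,0,0],"angular":[0,0,0],"jaw":255}]'; python3 st.py; python3 -m pendant '[{"dp":[-1.3,-0.75,0],"angular":[0,0,0],"jaw":255},{"dp":[0,0,0],"angular":[0,0,0],"jaw":255},{"dp":[0,0,0],"angular":[0,0,0],"jaw":255}]'; python3 st.py
```

```text
time: 22.35
ee_pos: [0.4758, -0.2963, 0.1058]
eef_rot: [0.187, -0.682, 0.682, -0.187]
ft_force: [-0.3, 0.5, -1.5]
width: 0.0231
t 22.35 tcp [ 475.8 -296.3  105.8] grasp [ 475.8 -296.3   54.8] jawyaw -59.34 appr [ 3.e-04  1.e-04 -1.e+00] w 23.1 F [-0.3  0.5 -1.5] j [-0.15  0.46  0.76  1.86 -0.38  0.97 -0.25]
time: 22.65
ee_pos: [0.4744, -0.2971, 0.1058]
eef_rot: [0.187, -0.682, 0.682, -0.187]
ft_force: [-0.2, 1.5, -0.8]
width: 0.023
t 22.65 tcp [ 474.4 -297.1  105.8] grasp [ 474.4 -297.1   54.8] jawyaw -59.34 appr [ 1.e-04 -1.e-04 -1.e+00] w 23.0 F [-0.2  1.5 -0.8] j [-0.14  0.46  0.76  1.86 -0.38  0.97 -0.25]
```

```bash
python3 -m pendant '[{"dp":[-0.9,-0.5,0],"angular":[0,0,0],"jaw":255},{"dp":[0,0,0],"angular":[0,0,0],"jaw":255},{"dp":[0,0,0],"angular":[0,0,0],"jaw":255}]'; python3 -m pendant '[{"dp":[-0.9,-0.5,0],"angular":[0,0,0],"jaw":255},{"dp":[0,0,0],"angular":[0,0,0],"jaw":255},{"dp":[0,0,0],"angular":[0,0,0],"jaw":255}]'; python3 -m pendant '[{"dp":[-0.5,-0.3,0],"angular":[0,0,0],"jaw":255},{"dp":[0,0,0],"angular":[0,0,0],"jaw":255},{"dp":[0,0,0],"angular":[0,0,0],"jaw":255}]'
```

```text
time: 22.95
ee_pos: [0.4735, -0.2977, 0.1058]
eef_rot: [0.187, -0.682, 0.682, -0.187]
ft_force: [-0.3, -0.1, -1.3]
width: 0.0231
time: 23.25
ee_pos: [0.4725, -0.2982, 0.1058]
eef_rot: [0.187, -0.682, 0.682, -0.187]
ft_force: [-0.4, -0.6, -1.6]
width: 0.023
time: 23.55
ee_pos: [0.4721, -0.2984, 0.1058]
eef_rot: [0.187, -0.682, 0.682, -0.187]
ft_force: [-0.7, -1.1, -0.9]
width: 0.0231
```

No contact yet. A millimetre at a time until the shoulder bears.

```bash
python3 -m pendant '[{"dp":[-0.9,-0.5,0],"angular":[0,0,0],"jaw":255},{"dp":[0,0,0],"angular":[0,0,0],"jaw":255},{"dp":[0,0,0],"angular":[0,0,0],"jaw":255}]'; python3 - <<'E'
from g import *
for n in ('scene','wrist'): grab(n,n+'13')
a=cv2.imread('pics/scene13.png')[300:430,110:270]; cv2.imwrite('pics/c13.png',cv2.resize(a,None,fx=4.5,fy=4.5,interpolation=cv2.INTER_CUBIC))
E
```

```text
time: 23.85
ee_pos: [0.4717, -0.2986, 0.1058]
eef_rot: [0.187, -0.682, 0.682, -0.187]
ft_force: [3.2, 2.0, -3.0]
width: 0.0229
```

View pics/c13.png

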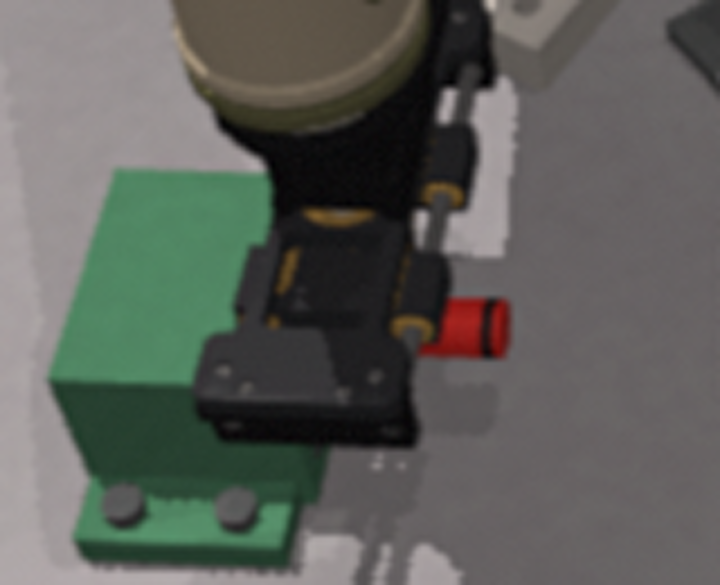

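View pics/wrist13.png

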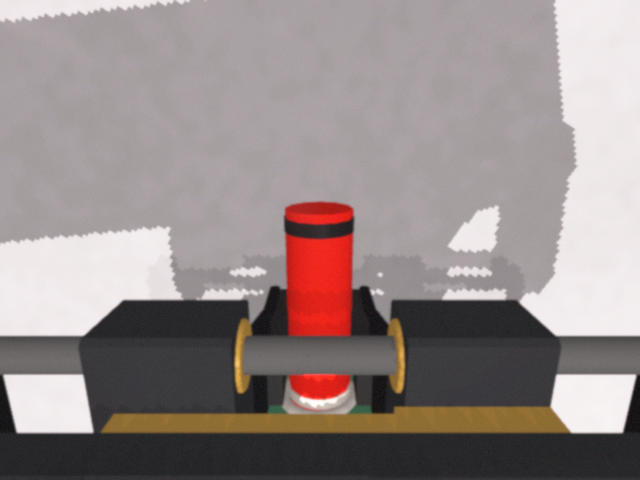

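A 3.8 N push back, exactly along the bore axis, means the shoulder is bearing. One more small push to make sure.

```bash
python3 -m pendant '[{"dp":[-0.9,-0.5,0],"angular":[0,0,0],"jaw":255},{"dp":[0,0,0],"angular":[0,0,0],"jaw":255},{"dp":[0,0,0],"angular":[0,0,0],"jaw":255}]'; python3 -m pendant '[{"dp":[-0.9,-0.5,0],"angular":[0,0,0],"jaw":255},{"dp":[0,0,0],"angular":[0,0,0],"jaw":255},{"dp":[0,0,0],"angular":[0,0,0],"jaw":255}]'
```

```text
time: 24.25
ee_pos: [0.4716, -0.2986, 0.1059]
eef_rot: [0.187, -0.682, 0.682, -0.188]
ft_force: [6.7, 3.4, -4.8]
width: 0.0232
time: 24.55
ee_pos: [0.4714, -0.2986, 0.1059]
eef_rot: [0.186, -0.682, 0.682, -0.189]
ft_force: [11.0, 4.2, -6.8]
width: 0.0234
```

It is firmly home: 12 N axial with no further travel. Releasing and rising straight up.

```bash
python3 -m pendant '[{"dp":[0,0,0],"angular":[0,0,0],"jaw":100},{"dp":[0,0,0],"angular":[0,0,0],"jaw":100},{"dp":[0,0,0],"angular":[0,0,0],"jaw":100},{"dp":[0,0,0],"angular":[0,0,0],"jaw":100},{"dp":[0,0,0],"angular":[0,0,0],"jaw":100},{"dp":[0,0,0],"angular":[0,0,0],"jaw":100},{"dp":[0,0,15],"angular":[0,0,0],"jaw":100},{"dp":[0,0,25],"angular":[0,0,0],"jaw":100},{"dp":[0,0,40],"angular":[0,0,0],"jaw":100},{"dp":[0,0,40],"angular":[0,0,0],"jaw":100},{"dp":[0,0,40],"angular":[0,0,0],"jaw":100},{"dp":[0,0,20],"angular":[0,0,0],"jaw":100}]'; python3 -m pendant '[{"dp":[10,40,0],"angular":[0,0,0],"jaw":100},{"dp":[10,45,0],"angular":[0,0,0],"jaw":100},{"dp":[10,45,0],"angular":[0,0,0],"jaw":100},{"dp":[10,45,0],"angular":[0,0,0],"jaw":100},{"dp":[0,0,0],"angular":[0,0,0],"jaw":100},{"dp":[0,0,0],"angular":[0,0,0],"jaw":100}]'; python3 - <<'E'
from g import *
for n in ('scene','side'): grab(n,n+'14')
a=cv2.imread('pics/scene14.png')[300:430,110:270]; cv2.imwrite('pics/c14.png',cv2.resize(a,None,fx=4.5,fy=4.5,interpolation=cv2.INTER_CUBIC))
u=np.array([np.cos(np.radians(30.7)),np.sin(np.radians(30.7))]);n=np.array([-u[1],u[0]])
for t in ('scene14','side14'):
    fit(t,.035,.08,(.43,.56,-.34,-.22),'red')
    im,d,K,E=load(t);P=cloud(d,K,E)*1000;hsv=cv2.cvtColor(im,cv2.COLOR_RGB2HSV)
    q=P[...,:2]-[448.2,-311.5];s=q@u
    m=(d>0)&(hsv[...,1]>150)&((hsv[...,0]<6)|(hsv[...,0]>172))&(s>-5)&(s<110)&(abs(q@n)<25)
    print('red s range',np.percentile(s[m],[1,99]).round(1),'ztop',np.percentile(P[m][:,2],97).round(1))
    x,y,z=P[...,0],P[...,1],P[...,2]
    m=(d>0)&(x>560)&(x<700)&(y>140)&(y<360)&(z>3)&(z<14); print('lid',cv2.minAreaRect(P[m][:,:2].astype(np.float32)),np.percentile(z[m],[5,50,95]).round(1))
E
```

```text
time: 25.75
ee_pos: [0.4696, -0.301, 0.2903]
eef_rot: [0.185, -0.681, 0.683, -0.188]
ft_force: [0.4, 0.4, -0.3]
width: 0.0532
time: 26.35
ee_pos: [0.5095, -0.1244, 0.2866]
eef_rot: [0.187, -0.682, 0.682, -0.188]
ft_force: [-0.6, -0.5, 0.0]
width: 0.053
scene14 red 455 rect [ 485.6 -291.9] [69.3 22.1] 30.6 line 31.02 c 485.4 -294.2 ends [[457.7, -310.9], [515.4, -276.2]] z50/98 [0.0622 0.0676]
red s range [ 8.5 75.8] ztop 67.4
lid ((630.59521484375, 251.2659912109375), (138.971435546875, 214.4297332763672), 0.3834332227706909) [ 3.7  7.9 11.2]
side14 red 265 rect [ 486.3 -290.4] [62.2 21.8] 29.2 line 29.88 c 485.4 -292.7 ends [[461.4, -306.6], [513.6, -276.6]] z50/98 [0.0625 0.0664]
red s range [13.9 74.1] ztop 66.1
lid ((628.6703491210938, 190.5516357421875), (135.6645050048828, 93.72016143798828), 0.7635804414749146) [ 3.3  7.6 10.6]
```

View pics/c14.png

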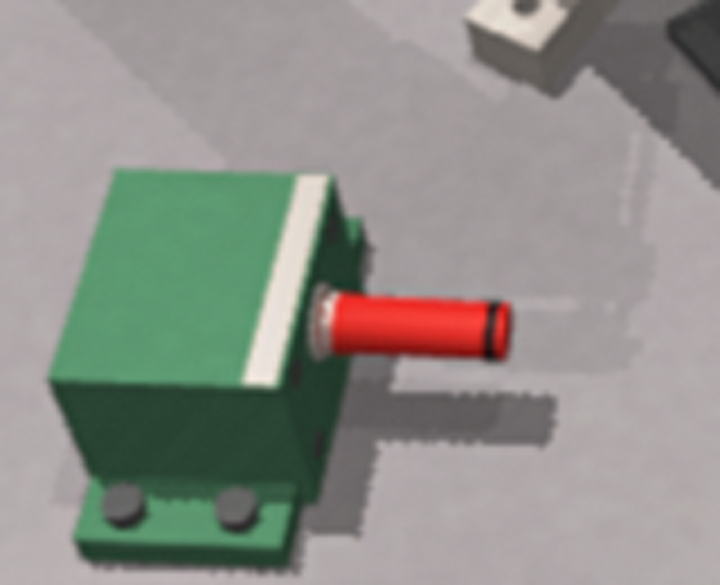

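View pics/side14.png

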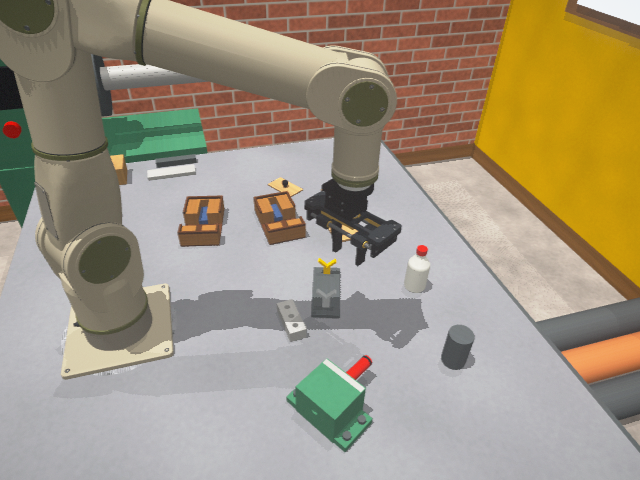

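The handle stands at (420,327) in the crop, its shoulder against the ring. The butt is 75 mm from the face, equal to the handle length, so it is fully home. The lid's top is at 8 mm, so it lies flat. The bottle, round stock and block look undisturbed. Handing in.

```bash
python3 m.py >/dev/null; python3 -c "
from h import *
s=read_state();print(s['time'],np.abs(s['joint_vel']).max())
print(close_job())"
```

```text
26.45 0.014424620272434041
the job is handed in; nothing more can be done
None
```

The gauge is in the casting's bore with its shoulder against the face, and the job was handed in at 26.5 s of the 67 s allowed. No verdict came back.

- **Lid:** I lifted it off the farther, closed case by its knob and set it flat on the bench at about (629, 249) mm, roughly 190 mm from the case centre.
- **Rest:** I took the gauge out by the shank and laid it in the V rest, handle in the yellow saddle. It sat level and centred to about 0.5 mm, and I let go.
- **Bore:** I took it again by the handle and pushed it in with no noticeable side force. When the shoulder met the face, the force rose to about 12 N along the bore with no further travel. I then let go and moved the arm clear.

**Last checks:**
- The end of the handle stands about 75 mm from the face, which is the handle's own length, so the shoulder is home.
- The two cameras put the handle within about 0.8° of the bore axis (31.0° and 29.9° against 30.7°).
- The handle top is at 66–67 mm, which puts the gauge axis at about 55 mm.
- The lid's top is at about 8 mm, so it lies flat.
- The bottle, round stock and drilled block look unmoved in the pictures. I did not measure their positions again.

**Disagreements:** the scene and side cameras differed by about 1 mm on the lateral position of the bore and shank, so I split the difference. My final rectangle fits of the lid picked up surrounding pixels, so its position comes from where the gripper released it.

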